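# Put the test fittings back in their bins

## Task

The pressure test is stripped down: sort the five fittings lying on the bench back into the red bins, each into the empty front part of the bin whose stock at the back is of its kind - both ball valves, the two brass fittings and the pressure gauge. Set each one down on the bin floor without dropping it, none lying on another, the gauge dial up, and leave the socket and the spanner where they are.

Things in the scene. Friction and masses are not known exactly. Their poses are not given: they have to be found in the camera images.
- valve_yellow: Loose steel ball valve, YELLOW wing handle on top, 0.12-0.24 kg. Along x: 54 long, barrel 27 diameter over the middle 26, hexagon ends 28 across flats (32 wide in y). Origin on the pipe axis at mid-length, 14 above what it lies on; z up through the handle. Handle 46 (x) by 12 (y), 25 to 35 above the origin: fingers pass down beside it to the barrel. (mm)
- valve_red: Loose ball valve like valve_yellow in make, size, weight, origin and axes, but with a RED wing handle. (mm)
- brass_tee: Loose brass pipe tee, 0.10-0.20 kg, lying flat, z up. Run 54 long along x, 21 diameter, end collars 26 diameter, 12 long; branch along +y, its collared end 30 from the origin. Origin where the axes cross, 13 above what it lies on. At mid-run it spans y -10.5 to +30. (mm)
- brass_nipple: Loose brass hexagon nipple, 0.08-0.15 kg: 54 long along x, middle 22 a hexagon 25 across flats, flat below (29 wide in y over the corners), threaded ends 21 diameter. Origin at its centre, 12.5 above what it lies on; z up. (mm)
- gauge: Loose pressure gauge lying dial up, 0.11-0.21 kg: black round case 52 diameter, 26 thick, white dial, red needle; brass stem along -x, 14 square then 12 diameter, to 50 from the origin. Origin at the centre of the case, 13 above what it lies on; z out of the dial. (mm)
- bin_valves: Valve bin: red bin, fixed, 220 (x) x 150 (y), floor 4, walls 3 thick. Origin: centre of underside, x to its back. Front wall 36 high, sides slope up to 75 at mid-length. Divider, top at z 52, at x=+5; behind it fixed stock to z 75: ball valves with yellow and red handles. Empty front part inside: x -107 to +4 (middle -52), y -72 to +72. (mm)
- bin_brass: Brass bin: red bin, fixed, 220 (x) x 150 (y), floor 4, walls 3 thick. Origin: centre of underside, x to its back. Front wall 36 high, sides slope up to 75 at mid-length. Divider, top at z 52, at x=+5; behind it fixed stock to z 75: brass tees and hexagon nipples. Empty front part inside: x -107 to +4 (middle -52), y -72 to +72. (mm)
- bin_gauges: Gauge bin: red bin, fixed, 220 (x) x 150 (y), floor 4, walls 3 thick. Origin: centre of underside, x to its back. Front wall 36 high, sides slope up to 75 at mid-length. Divider, top at z 52, at x=+5; behind it fixed stock to z 75: gauges with white dials. Empty front part inside: x -107 to +4 (middle -52), y -72 to +72. (mm)
- socket: Loose shiny steel socket standing on the bench among the fittings, 26 diameter (21 at its foot), 38 high; origin: centre of its underside. To be left alone. (mm)
- spanner: Loose steel combination spanner lying flat to the robot's right of the bins, 170 long along x, about 8 thick; origin under its middle. To be left alone. (mm)

How it is judged:
By the outcome, as a careful person would: the job done as asked, in the order asked, and still so for the second after the job is handed in, with the robot touching nothing.
It also fails if it takes over 128 s, if anything falls off the work surface, if the arm or the gripper's body presses on something with over 40 N, if the wrist force passes 120 N, or if a joint passes its speed limit or range.

## Robot

A 7-joint arm with a two-finger parallel gripper is mounted at the origin on the work surface. World frame = base frame: x ahead of the robot, y to its left, z up, the work surface at z = 0. Lengths are in mm, angles in rad, forces in N, time in s.
With the tool pointing down it reaches from about 400 to 875 mm from the base axis. Payload 4.4 kg.
Tool frame: the origin (TCP) lies at the very end of the fingers, on their centre line; the grasp point (between the pads) lies 19 mm behind it (ctrl.pinch_z is the z of the grasp point in the tool frame, in mm); z points along the fingers, x is the direction in which the jaws open and shut, and the axes are right-handed (so a half turn about z gives the same grasp; the last joint's range is limited). The gripper opens to 85 mm and grips with 20 to 120 N. Pads are 22 mm wide; open, the fingers measure 114 mm over their backs; the gripper's body (76 mm by 85 mm) begins 54 mm behind the grasp point. The pads swing forward as they close: fully open they stand 13 mm farther back than shut.
Start: joints at [1.172, 0.628, 0.038, 1.517, -0.027, 0.996, -0.02], TCP at [212.377, -614.34, 231.313] pointing down, gripper open.
Joint ranges: [-3.06, 3.06], [-0.37, 2.12], [-1.25, 1.32], [0.18, 2.47], [-1.1, 4.24], [0.23, 1.98], [-2.94, 2.94]. Speed limits (rad/s): [2.57, 2.57, 3.14, 3.14, 3.14, 3.14, 3.14].

## Interface

Orientations are given as [roll, pitch, yaw] about the fixed x, y, z axes, in that order (R = Rz(yaw) Ry(pitch) Rx(roll)).
In Python, from cell import sensors, get_image, order, ctrl gives the robot as it stands.
- The arm moves only by the tool arm_command, never from a script. Its argument "rows" is a list that holds one entry, the list of rows, each a list of 6 numbers: the shift along the tool's x, y, z in mm, then the turn, a rotation vector about the tool's x, y, z in degrees. A call has 1 to 20 rows; each row is the pose to reach, as a shift and turn from the pose commanded when the call began, along the tool's axes at that moment; what a row does not reach only later rows make up. A row lasts 1/12 s, in which the tool goes at most 41.7 mm and 7.16 degrees, less where a joint would pass 70% of its speed; a pose out of reach is approached as far as the arm can. A call with a gripper value outside its range is refused whole. "claw" is the opening, from -1 (shut) to 1 (fully open), set as the call begins (left out, the last holds). The fingers move at their own pace and stop on an object; the grip force is fixed at half the most. Time passes only in rows, so rows that repeat a pose let the fingers close. It gives the time, the measured TCP pose, the force and the opening at its end, in the units of the state.
- sensors.read_state(): the state, without advancing time (a new reading comes with each control period).
- get_image(name): name is "scene" or "top"; returns a dict with "pixels" (384x512x3 uint8, red, green, blue), "z_map" (384x512 float32, mm along the optical axis (not along the pixel's ray), 0 where there is no reading), "K" (3x3 intrinsics, pixels), "pose" (4x4, takes a point from camera to world coordinates). Camera axes: x right, y up, looking along -z (the intrinsics and any distortion apply to the point x, -y, -z); pixel columns grow to the right and rows downward; lengths in mm; the calibration is good to about 2 mm. A picture is of the moment at which its call begins.
- order.finish_job(): hands the job in, once; it reports no verdict.
The state is a dict: "clock": time; "qpos": joint angles; "qd": joint speeds; "tau": joint torques, N m; "eef_pos": TCP position; "tool_rot": TCP orientation; "force": force on the tool from outside, world axes, zero at the start; "torque": the same for the moment, N m; "width": finger opening in mm.
Only numpy, scipy, OpenCV 4.12 (cv2) and the standard library are available. Lean on these libraries where they do the work, as an engineer would, in place of code of your own. Each camera call takes 0.05 s, during which the arm holds its last target.

## Working session

There is one attempt and no reset: what is moved stays moved. The work goes in short steps, Python scripts to look and compute and a tool call to move; the robot and the scene stay as the last step left them, time stands still between calls to the robot, and variables do not carry over. Pictures are saved under pics/ and viewed, and the job is handed in when it is done.

Besides the shell and the picture viewer there is one more tool, called after ">>>" by a JSON object that holds its "api" and its "payload", one argument or row to a line. arm_command: Moves the arm, as the interface text tells. Its arguments: {"type":"object","properties":{"rows":{"type":"array","items":{"type":"array","items":{"type":"array","items":{"type":"number"}}}},"claw":{"type":"number"}},"required":["rows"]}

```bash
mkdir -p pics; ls; python3 - <<'E'
from cell import sensors,get_image,ctrl
import cv2,numpy as np
print(sensors.read_state()); print(ctrl.pinch_z)
for n in("scene","top"):
    d=get_image(n); cv2.imwrite(f"pics/{n}0.png",d["pixels"][:,:,::-1]); np.savez(f"{n}0.npz",**d); print(n,d["K"],d["pose"].round(3).tolist())
E
```

```text
pics
{'clock': 0.0, 'qpos': array([ 1.1721761 ,  0.62931966,  0.03847528,  1.51836695, -0.02700771,
        0.99629957, -0.02002983]), 'qd': array([-5.79704261e-06,  1.79239110e-04,  1.47811688e-03,  1.77574506e-03,
       -7.90906618e-04, -6.39156046e-04,  3.91583426e-04]), 'tau': array([-1.18997445e-04, -5.63407302e+01,  1.22630574e+00, -1.93448156e+01,
        1.09527324e-02,  1.03758374e-02, -3.51923589e-06]), 'eef_pos': array([ 212.16932387, -613.73929533,  230.40718728]), 'tool_rot': array([ 3.14155609e+00,  1.87425336e-03, -1.23803710e+00]), 'force': array([-0.05193166,  0.39362912,  0.36134097]), 'torque': array([ 0.0026088 , -0.00492956, -0.01129894]), 'width': 85.49045887635344}
-18.700000000000003
scene [[407.30215257   0.         256.58077275]
 [  0.         407.30215257 193.7397465 ]
 [  0.           0.           1.        ]] [[0.581, -0.51, 0.634, 1203.998], [0.814, 0.361, -0.455, -535.277], [0.003, 0.781, 0.625, 699.24], [0.0, 0.0, 0.0, 1.0]]
top [[461.45180684   0.         254.23013064]
 [  0.         461.45180684 194.10398922]
 [  0.           0.           1.        ]] [[0.011, 0.998, -0.064, 492.06], [-1.0, 0.011, -0.003, -26.19], [-0.002, 0.064, 0.998, 1114.79], [0.0, 0.0, 0.0, 1.0]]
```

View pics/scene0.png

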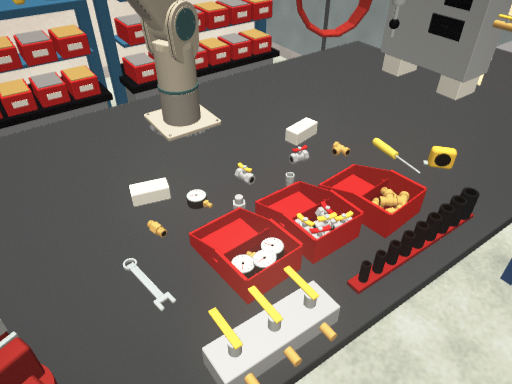

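View pics/top0.png

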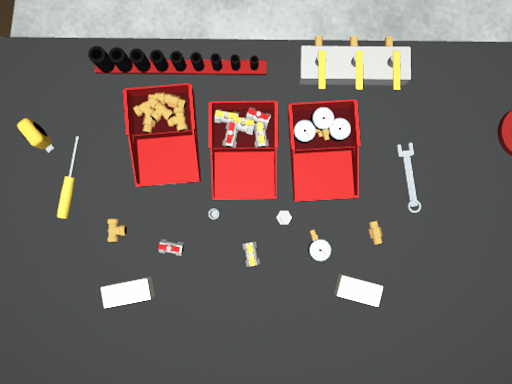

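```bash
cat > h.py <<'E'
import numpy as np,cv2
from cell import sensors,get_image
def load(n,t): return dict(np.load(f"{n}{t}.npz"))
def grab(n,t):
    d=get_image(n); np.savez(f"{n}{t}.npz",**d); return d
def ray(d,uv,z):
    """pixel(s) -> world point on plane z"""
    uv=np.atleast_2d(np.asarray(uv,float)); K=d["K"];P=d["pose"]
    c=np.c_[(uv[:,0]-K[0,2])/K[0,0],-(uv[:,1]-K[1,2])/K[1,1],-np.ones(len(uv))]@P[:3,:3].T
    o=P[:3,3]; t=(z-o[2])/c[:,2]; return o+c*t[:,None]
def cloud(d):
    z=d["z_map"];h,w=z.shape;u,v=np.meshgrid(np.arange(w),np.arange(h));K=d["K"];P=d["pose"]
    c=np.stack([(u-K[0,2])/K[0,0]*z,-(v-K[1,2])/K[1,1]*z,-z],-1)
    return c@P[:3,:3].T+P[:3,3]
def proj(d,p):
    p=np.atleast_2d(p);P=d["pose"];K=d["K"];c=(p-P[:3,3])@P[:3,:3]
    return np.c_[K[0,0]*c[:,0]/-c[:,2]+K[0,2],-K[1,1]*c[:,1]/-c[:,2]+K[1,2]]
def crop(d,x0,y0,x1,y1,s,name):
    cv2.imwrite(name,cv2.resize(d["pixels"][y0:y1,x0:x1,::-1],None,fx=s,fy=s,interpolation=cv2.INTER_CUBIC))
E
python3 - <<'E'
from h import *
d=load("top",0); crop(d,90,195,400,310,2.5,"pics/c1.png"); crop(d,115,75,370,210,3,"pics/c2.png")
s=load("scene",0); crop(s,120,110,370,250,3,"pics/c3.png")
p=cloud(d); z=p[...,2]
m=((z>6)&(z<100)).astype(np.uint8); print(np.median(z[300:380,150:350]),(d["z_map"]==0).mean())
n,l,st,c=cv2.connectedComponentsWithStats(m)
for i in range(1,n):
    if st[i,4]>40:
        q=p[l==i]; print(i,st[i].tolist(),q[:,:2].min(0).round(),q[:,:2].max(0).round(),"zmax",np.percentile(q[:,2],97).round(1), q.mean(0).round(1))
E
```

```text
-0.7243863421666674 0.0040283203125
1 [299, 36, 112, 54, 4565] [ 799. -388.] [ 946. -129.] zmax 85.9 [ 868.3 -255.5   52.4]
2 [88, 46, 179, 29, 3399] [854. -49.] [893. 370.] zmax 85.6 [869.4 174.8  44. ]
6 [123, 84, 78, 103, 4263] [578. 107.] [812. 281.] zmax 76.0 [734.  201.3  41.1]
9 [209, 101, 70, 99, 3918] [549. -76.] [774.  83.] zmax 76.1 [704.5   4.8  43.7]
10 [288, 100, 73, 102, 4074] [ 546. -267.] [ 778. -100.] zmax 76.2 [ 704.1 -187.5   42.3]
11 [499, 110, 13, 44, 405] [ 669. -644.] [ 775. -612.] zmax 22.6 [ 719.3 -626.7   16.9]
14 [17, 118, 36, 33, 634] [665. 468.] [733. 529.] zmax 63.6 [695.6 491.5  49.1]
15 [57, 137, 22, 82, 582] [501. 403.] [697. 446.] zmax 27.3 [568.2 422.4  19.8]
39 [398, 145, 16, 39, 163] [ 594. -405.] [ 686. -369.] zmax 10.4 [ 648.  -390.5    7.7]
339 [408, 182, 13, 28, 95] [ 532. -421.] [ 597. -392.] zmax 10.0 [ 560.9 -404.3    7.6]
425 [209, 209, 11, 11, 99] [502.  59.] [526.  82.] zmax 40.2 [514.3  71.4  27.5]
427 [277, 211, 15, 14, 163] [ 492. -111.] [524. -78.] zmax 33.2 [507.7 -93.7  20.9]
431 [108, 219, 19, 23, 319] [448. 282.] [500. 324.] zmax 26.8 [473.9 304.1  21.1]
432 [369, 221, 14, 24, 239] [ 447. -328.] [ 502. -297.] zmax 26.0 [ 474.9 -310.4   19.8]
436 [309, 230, 22, 32, 449] [ 407. -202.] [ 479. -153.] zmax 29.5 [ 437.4 -176.    24.5]
437 [158, 239, 26, 17, 305] [416. 144.] [454. 202.] zmax 48.3 [435.2 170.2  30.3]
439 [243, 242, 17, 25, 295] [393. -36.] [449.   2.] zmax 49.3 [421.7 -17.   30.7]
452 [335, 274, 49, 33, 1033] [ 306. -324.] [ 376. -215.] zmax 42.5 [ 341.8 -266.6   37.3]
453 [101, 277, 54, 32, 1165] [296. 212.] [365. 327.] zmax 47.8 [332.  266.6  42.2]
```

View pics/c1.png

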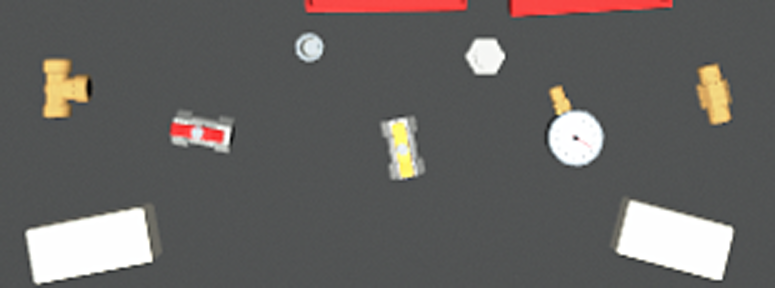

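View pics/c2.png

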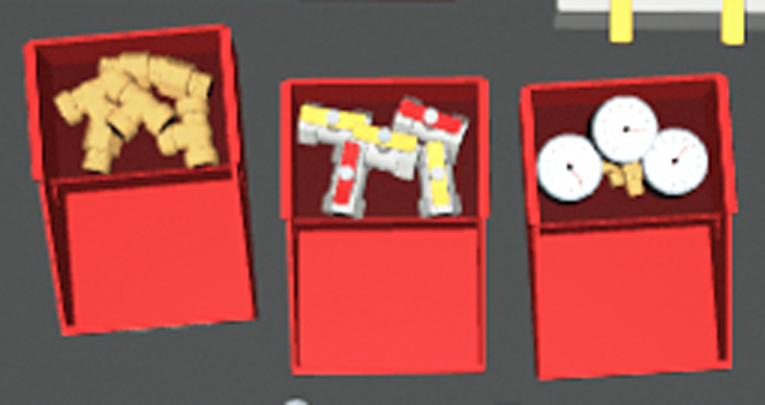

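View pics/c3.png

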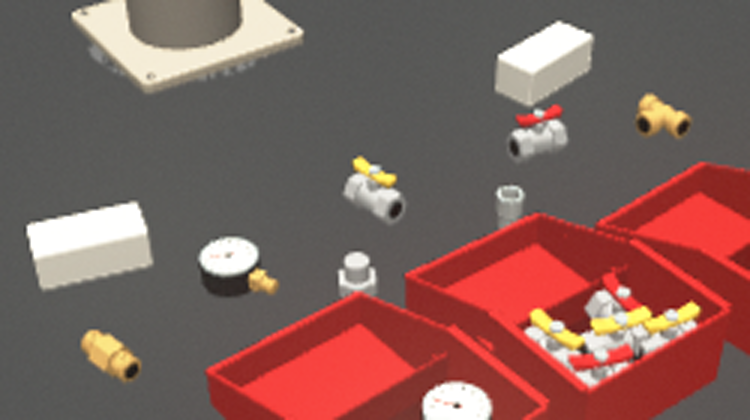

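```bash
cat > meas.py <<'E'
from h import *
T=load("top",0);S=load("scene",0)
def masks(d):
    h=cv2.cvtColor(d["pixels"],cv2.COLOR_RGB2HSV); H,s,v=[h[...,i].astype(int) for i in range(3)]
    return dict(yel=(H>=23)&(H<=34)&(s>150)&(v>90),red=((H<8)|(H>172))&(s>120)&(v>70),brass=(H>=12)&(H<=24)&(s>70)&(v>70),white=(s<40)&(v>150),bright=v>95)
def near(d,xy,r,z):
    m=np.zeros(d["z_map"].shape,np.uint8); u=proj(d,[[*xy,z]])[0]
    rr=np.linalg.norm(proj(d,[[xy[0]+r,xy[1],z]])[0]-u); cv2.circle(m,tuple(int(round(a)) for a in u),int(rr),1,-1); return m>0
def pts(d,m,z): v,u=np.nonzero(m); return ray(d,np.c_[u,v],z)[:,:2]
def pca(q):
    c=q.mean(0); w,V=np.linalg.eigh(np.cov((q-c).T)); a=V[:,1]; return c,np.degrees(np.arctan2(a[1],a[0]))%180,2*np.sqrt(3*w[::-1])
def go(n,xy,col,z,r=45):
    for nm,d in(("top",T),("scene",S)):
        q=pts(d,masks(d)[col]&near(d,xy,r,z),z)
        c,a,l=pca(q); R=cv2.minAreaRect(q.astype(np.float32)); print(n,col,nm,len(q),"cen",c.round(1),"axis",a.round(1),"ext",l.round(1),"rect",np.round(R[0],1),np.round(R[1],1),round(R[2],1))
if __name__=="__main__":
    go("vy",(422,-17),"yel",48); go("vy",(422,-17),"bright",20)
    go("vr",(435,170),"red",48); go("vr",(435,170),"bright",20)
    go("tee",(474,304),"brass",20); go("nip",(475,-310),"brass",20)
    go("gauge",(432,-178),"white",26,35); go("gauge stem",(437,-176),"brass",13,60)
    p=cloud(T); red=masks(T)["red"]
    for n,xy in(("brass",(695,195)),("valves",(660,4)),("gauges",(660,-187))):
        u=proj(T,[[*xy,20]])[0]; m=np.zeros(red.shape,bool); m[int(u[1])-65:int(u[1])+65,int(u[0])-39:int(u[0])+39]=1
        for t,f in(("floor",red&(p[...,2]<8)&(p[...,2]>1)),("walls",(p[...,2]>12)&(p[...,2]<85))):
            k=cv2.morphologyEx((m&f).astype(np.uint8),cv2.MORPH_OPEN,np.ones((2,2),np.uint8)) if t=="floor" else (m&f).astype(np.uint8)
            num,l,st,c=cv2.connectedComponentsWithStats(k); i=1+st[1:,4].argmax(); q=p[l==i][:,:2]
            R=cv2.minAreaRect(q.astype(np.float32)); print(n,t,len(q),q.mean(0).round(1),np.round(R[0],1),np.round(R[1],1),round(R[2],1), "z",np.median(p[l==i][:,2]).round(1))
E
python3 meas.py
```

```text
vy yel top 5 cen [414.6 -15. ] axis 13.8 ext [57.6 10.9] rect [424.6 -15.2] [39.4  7.6] 10.7
vy yel scene 20 cen [424.6 -19.4] axis 9.1 ext [58.2 16.6] rect [425.  -19.4] [46.2 13.9] 11.0
vy bright top 332 cen [421.7 -15.9] axis 11.3 ext [59.7 32.3] rect [421.6 -15.9] [57.6 34.7] 11.4
vy bright scene 282 cen [417.8 -15. ] axis 159.1 ext [86.  46.8] rect [419.1 -12.6] [94.7 63. ] 8.7
vr red top 77 cen [435.7 173.8] axis 81.7 ext [55.3 11.1] rect [435.7 173.7] [47.7 10.6] 82.0
vr red scene 51 cen [441. 168.] axis 83.4 ext [57.  19.5] rect [441.2 169.9] [51.7 20.5] 78.9
vr bright top 324 cen [435.2 174.3] axis 82.1 ext [59.4 31.9] rect [435.3 175. ] [59.  34.8] 82.4
vr bright scene 278 cen [433.4 175.4] axis 129.2 ext [93.7 51.8] rect [434.3 176. ] [ 59.6 113.6] 35.9
tee brass top 334 cen [474.6 306.9] axis 4.9 ext [51.9 38.9] rect [475.3 303.3] [54.7 42.7] 1.8
tee brass scene 171 cen [481.6 299.9] axis 148.5 ext [72.2 50. ] rect [482.7 304.4] [55.2 83.3] 46.2
nip brass top 258 cen [ 475.3 -310. ] axis 13.3 ext [53.  26.5] rect [ 475.2 -309.9] [56.4 30.5] 13.8
nip brass scene 198 cen [ 
[... 240 characters left out ...]
 41.7] rect [ 432.8 -177.9] [47.3 50.4] 54.7
gauge stem brass top 69 cen [ 468.1 -164.9] axis 21.1 ext [26.3 15.2] rect [ 468.3 -163.8] [25.4 16. ] 26.9
gauge stem brass scene 64 cen [ 466.8 -165.2] axis 179.2 ext [33.2 21.7] rect [ 464.5 -163.5] [27.2 32.6] 54.7
brass floor 1788 [643. 188.] [614.  110.1] [336.  144.3] 71.4 z 3.1
brass walls 4151 [735.9 201.4] [694.9 192. ] [223.8 158.1] 5.7 z 41.8
valves floor 1984 [6.099e+02 2.000e-01] [577.9  -0.6] [172.3 141.6] 0.7 z 3.1
valves walls 3885 [705.1   5. ] [661.1   2.4] [223.7 157.5] 1.1 z 42.3
gauges floor 1907 [ 609.5 -192.3] [ 593.4 -137. ] [132.1 269.7] 16.3 z 3.2
gauges walls 3999 [ 705.1 -187.5] [ 662.5 -185.1] [223.9 158.3] 3.9 z 45.7
```

```bash
cat > to.py <<'E'
import sys,numpy as np
from cell import sensors
from scipy.spatial.transform import Rotation as R
s=sensors.read_state(); p=s["eef_pos"]; r=R.from_euler("xyz",s["tool_rot"])
print("t",round(s["clock"],2),"pos",p.round(1),"yaw",np.degrees(s["tool_rot"]).round(1),"F",s["force"].round(1),"w",round(s["width"],1),"q",s["qpos"].round(2))
def tgt(x,y,z,yaw):
    g=R.from_euler("xyz",[180,0,yaw],degrees=True)
    print("->",(x,y,z,yaw),"shift",r.inv().apply(np.array([x,y,z])-p).round(1),"rotvec",np.degrees((r.inv()*g).as_rotvec()).round(1))
a=[float(v) for v in sys.argv[1:]]
for i in range(0,len(a),4): tgt(*a[i:i+4])
E
python3 to.py 421.7 -16 130 -79
```

```text
t 0.1 pos [ 212.2 -613.8  230.5] yaw [-1.80e+02  1.00e-01 -7.09e+01] F [ 0.2 -0.3  0. ] w 85.5 q [ 1.17  0.63  0.04  1.52 -0.03  1.   -0.02]
-> (421.7, -16.0, 130.0, -79.0) shift [-496.4 -393.3  101.3] rotvec [0.  0.1 8.1]
```

>>> {"api": "arm_command", "payload": {
  "rows": [
    [[-496.4, -393.3, 101.3, 0, 0, 8.1], [-496.4, -393.3, 101.3, 0, 0, 8.1], [-496.4, -393.3, 101.3, 0, 0, 8.1], [-496.4, -393.3, 101.3, 0, 0, 8.1], [-496.4, -393.3, 101.3, 0, 0, 8.1], [-496.4, -393.3, 101.3, 0, 0, 8.1], [-496.4, -393.3, 101.3, 0, 0, 8.1], [-496.4, -393.3, 101.3, 0, 0, 8.1], [-496.4, -393.3, 101.3, 0, 0, 8.1], [-496.4, -393.3, 101.3, 0, 0, 8.1], [-496.4, -393.3, 101.3, 0, 0, 8.1], [-496.4, -393.3, 101.3, 0, 0, 8.1], [-496.4, -393.3, 101.3, 0, 0, 8.1], [-496.4, -393.3, 101.3, 0, 0, 8.1], [-496.4, -393.3, 101.3, 0, 0, 8.1], [-496.4, -393.3, 101.3, 0, 0, 8.1], [-496.4, -393.3, 101.3, 0, 0, 8.1], [-496.4, -393.3, 101.3, 0, 0, 8.1], [-496.4, -393.3, 101.3, 0, 0, 8.1], [-496.4, -393.3, 101.3, 0, 0, 8.1]]
  ],
  "claw": 1
}}

```text
clock: 1.77
eef_pos: [421.4, -18.3, 130.1]
tool_rot: [3.141, -0.001, -1.382]
force: [-0.1, -0.8, -0.1]
width: 85.4
```

```bash
python3 to.py 421.7 -16 130 -79 421.7 -16 3 -79
```

```text
t 1.77 pos [421.4 -18.3 130.1] yaw [180.   -0.  -79.2] F [-0.1 -0.8 -0.1] w 85.4 q [-0.1   0.5   0.1   2.23 -0.11  0.42 -1.28]
-> (421.7, -16.0, 130.0, -79.0) shift [-2.2 -0.7  0.1] rotvec [ 0.  -0.  -0.2]
-> (421.7, -16.0, 3.0, -79.0) shift [ -2.3  -0.8 127.1] rotvec [ 0.  -0.  -0.2]
```

>>> {"api": "arm_command", "payload": {
  "rows": [
    [[0, 0, 25, 0, 0, 0], [0, 0, 50, 0, 0, 0], [0, 0, 70, 0, 0, 0], [0, 0, 70, 0, 0, 0], [0, 0, 70, 0, 0, 0]]
  ]
}}

```text
clock: 2.18
eef_pos: [420.7, -18.3, 59.2]
tool_rot: [3.139, -0.0, -1.383]
force: [0.1, -0.1, -0.4]
width: 85.5
```

```bash
python3 to.py 421.7 -16 3 -79; python3 - <<'E'
from h import *
d=grab("top",1); crop(d,200,190,330,290,5,"pics/a1.png")
d=grab("scene",1); crop(d,180,110,330,230,5,"pics/a2.png")
E
```

```text
t 2.18 pos [420.7 -18.3  59.2] yaw [179.8  -0.  -79.2] F [ 0.1 -0.1 -0.4] w 85.5 q [-0.12  0.66  0.14  2.28 -0.38  0.23 -1.02]
-> (421.7, -16.0, 3.0, -79.0) shift [-2.1 -1.6 56.2] rotvec [ 0.2 -0.  -0.2]
```

View pics/a2.png

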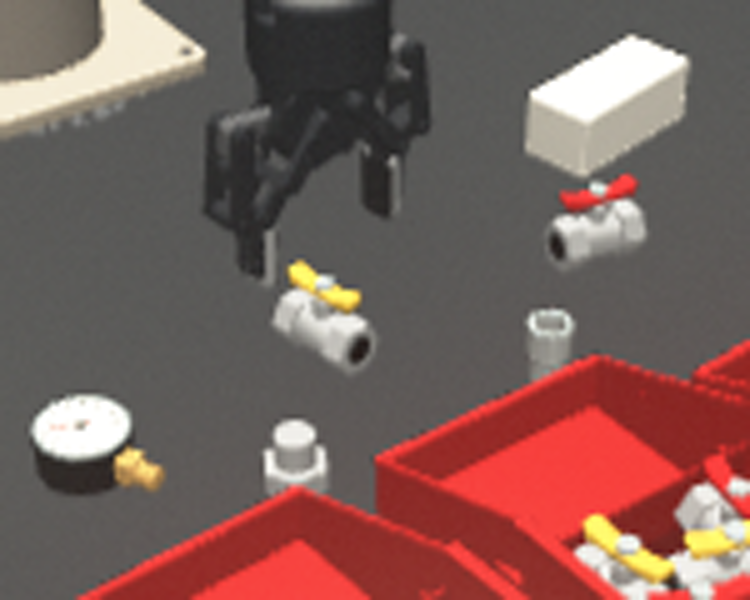

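View pics/a1.png

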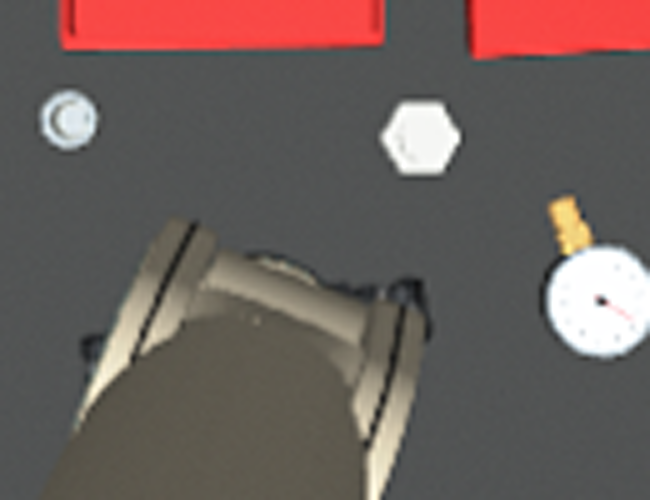

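>>> {"api": "arm_command", "payload": {
  "rows": [
    [[-2, -1, 10, -3, 0, 0], [-2, -1, 20, -6, 0, 0], [-2, -1, 30, -6, 0, 0], [-2, -1, 38, -6, 0, 0], [-2, -1, 38, -6, 0, 0], [-2, -1, 38, -6, 0, 0]]
  ]
}}

```text
clock: 2.78
eef_pos: [421.3, -14.9, 22.0]
tool_rot: [3.036, 0.001, -1.38]
force: [0.7, -0.1, -0.3]
width: 85.5
```

```bash
python3 to.py 421.7 -16 3 -79
```

```text
t 2.78 pos [421.3 -14.9  22. ] yaw [173.9   0.  -79.1] F [ 0.7 -0.1 -0.3] w 85.5 q [-0.17  0.76  0.19  2.2  -0.37  0.32 -1.05]
-> (421.7, -16.0, 3.0, -79.0) shift [ 1.1 -2.2 18.9] rotvec [ 6.1  0.  -0.1]
```

>>> {"api": "arm_command", "payload": {
  "rows": [
    [[0.5, -1, 10, 0, 0, 0], [1, -2, 18.5, 0, 0, 0], [1, -2, 18.5, 0, 0, 0], [1, -2, 18.5, 0, 0, 0]]
  ]
}}

```text
clock: 3.12
eef_pos: [422.2, -15.7, 3.0]
tool_rot: [3.036, 0.0, -1.38]
force: [-0.5, -0.3, -0.5]
width: 85.6
```

```bash
python3 to.py
```

```text
t 3.12 pos [422.2 -15.7   3. ] yaw [173.9   0.  -79.1] F [-0.5 -0.3 -0.5] w 85.6 q [-0.15  0.8   0.17  2.2  -0.39  0.27 -1.03]
```

>>> {"api": "arm_command", "payload": {
  "rows": [
    [[0, 0, 0, 0, 0, 0], [0, 0, 0, 0, 0, 0], [0, 0, 0, 0, 0, 0], [0, 0, 0, 0, 0, 0], [0, 0, 0, 0, 0, 0], [0, 0, 0, 0, 0, 0], [0, 0, 0, 0, 0, 0], [0, 0, 0, 0, 0, 0], [0, 0, 0, 0, 0, 0], [0, 0, 0, 0, 0, 0]]
  ],
  "claw": -1
}}

```text
clock: 3.95
eef_pos: [423.1, -15.7, 4.0]
tool_rot: [3.038, -0.0, -1.38]
force: [0.9, -1.5, 6.1]
width: 25.7
```

```bash
python3 to.py 421.7 -16 130 -79; python3 - <<'E'
from h import *
d=grab("scene",2); crop(d,180,110,330,230,5,"pics/a3.png")
E
```

```text
t 3.95 pos [423.1 -15.7   4. ] yaw [174.1  -0.  -79. ] F [ 0.9 -1.5  6.1] w 25.7 q [-0.15  0.8   0.17  2.2  -0.39  0.27 -1.03]
-> (421.7, -16.0, 130.0, -79.0) shift [ 1.000e-01  1.450e+01 -1.252e+02] rotvec [ 5.9 -0.  -0. ]
```

View pics/a3.png

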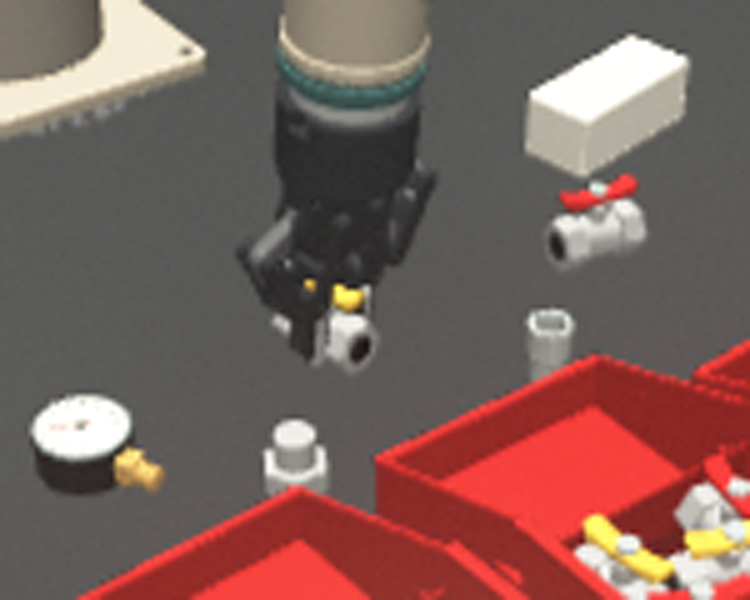

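```bash
sed -i 's/def tgt(x,y,z,yaw)/def tgt(x,y,z,yaw,roll)/; s/\[180,0,yaw\]/[roll,0,yaw]/; s/,yaw),"shift"/,yaw,roll),"shift"/; s/len(a),4/len(a),5/; s/i+4\]/i+5]/' to.py; python3 to.py 423 -15.7 110 -79 174  609.7 -31.6 110 1 174
```

```text
t 4.0 pos [423.1 -15.7   3.9] yaw [174.1  -0.  -79. ] F [-0.4  0.4  6.8] w 25.8 q [-0.15  0.8   0.17  2.2  -0.39  0.27 -1.03]
-> (423.0, -15.7, 110.0, -79.0, 174.0) shift [   0.    11.1 -105.5] rotvec [-0.1 -0.  -0. ]
-> (609.7, -31.6, 110.0, 1.0, 174.0) shift [  51.1 -168.2 -124.1] rotvec [ -0.    8.3 -79.6]
```

>>> {"api": "arm_command", "payload": {
  "rows": [
    [[0, 1.5, -14, 0, 0, 0], [0, 4, -38, 0, 0, 0], [0, 7, -66, 0, 0, 0], [0, 10, -95, 0, 0, 0], [0, 11, -105.5, 0, 0, 0], [51, -168, -124, 0, 8.3, -79.6], [51, -168, -124, 0, 8.3, -79.6], [51, -168, -124, 0, 8.3, -79.6], [51, -168, -124, 0, 8.3, -79.6], [51, -168, -124, 0, 8.3, -79.6], [51, -168, -124, 0, 8.3, -79.6], [51, -168, -124, 0, 8.3, -79.6], [51, -168, -124, 0, 8.3, -79.6], [51, -168, -124, 0, 8.3, -79.6], [51, -168, -124, 0, 8.3, -79.6], [51, -168, -124, 0, 8.3, -79.6], [51, -168, -124, 0, 8.3, -79.6], [51, -168, -124, 0, 8.3, -79.6], [51, -168, -124, 0, 8.3, -79.6]]
  ]
}}

```text
clock: 5.58
eef_pos: [609.1, -31.4, 109.0]
tool_rot: [3.038, 0.001, 0.014]
force: [-0.5, -0.4, -2.5]
width: 25.6
```

```bash
python3 to.py 609.7 -31.6 110 1 174 609.7 -31.6 25 1 174; python3 - <<'E'
from h import *
d=grab("scene",3); crop(d,230,100,380,220,5,"pics/a4.png")
E
```

```text
t 5.58 pos [609.1 -31.4 109. ] yaw [1.74e+02 1.00e-01 8.00e-01] F [-0.5 -0.4 -2.5] w 25.6 q [-0.06  0.72  0.    1.75  0.16  0.69 -0.17]
-> (609.7, -31.6, 110.0, 1.0, 174.0) shift [ 0.6  0.3 -0.9] rotvec [-0.   0.1 -0.2]
-> (609.7, -31.6, 25.0, 1.0, 174.0) shift [ 0.7 -8.6 83.6] rotvec [-0.   0.1 -0.2]
```

View pics/a4.png

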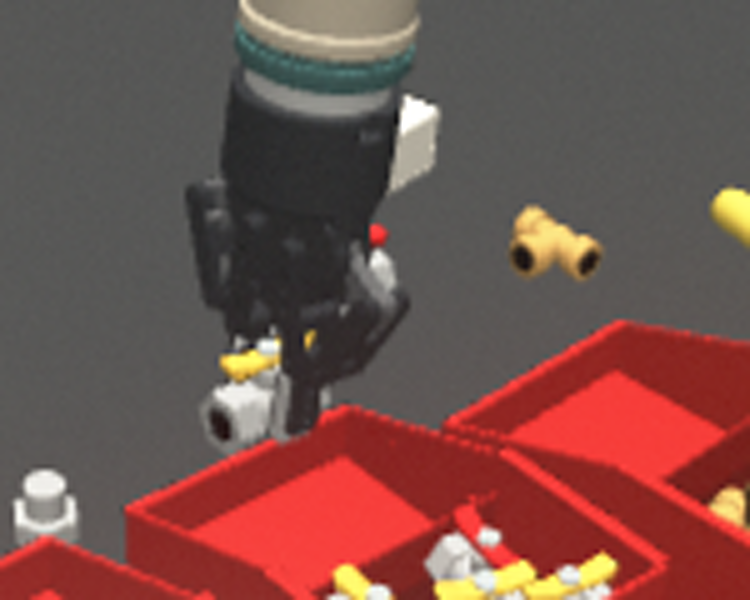

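>>> {"api": "arm_command", "payload": {
  "rows": [
    [[0.1, -2.5, 25, 0, 0, 0], [0.3, -5, 50, 0, 0, 0], [0.6, -7.5, 72, 0, 0, 0], [0.7, -8.6, 84, 0, 0, 0], [0.7, -9.4, 91, 0, 0, 0], [0.7, -9.9, 96, 0, 0, 0], [0.7, -10, 98, 0, 0, 0], [0.7, -10, 98, 0, 0, 0]]
  ]
}}

```text
clock: 6.3
eef_pos: [610.4, -31.6, 11.1]
tool_rot: [3.037, -0.0, 0.017]
force: [0.8, 0.4, -2.3]
width: 25.6
```

```bash
python3 to.py 609.7 -31.6 8 1 174
```

```text
t 6.3 pos [610.4 -31.6  11.1] yaw [174.  -0.   1.] F [ 0.8  0.4 -2.3] w 25.6 q [-0.07  0.87  0.02  1.78  0.18  0.5  -0.2 ]
-> (609.7, -31.6, 8.0, 1.0, 174.0) shift [-0.7 -0.3  3. ] rotvec [-0. -0. -0.]
```

>>> {"api": "arm_command", "payload": {
  "rows": [
    [[0, -0.1, 1, 0, 0, 0], [0, -0.2, 2, 0, 0, 0], [0, -0.3, 3, 0, 0, 0], [0, -0.3, 3, 0, 0, 0], [0, -0.3, 3, 0, 0, 0]]
  ]
}}

```text
clock: 6.72
eef_pos: [610.4, -31.6, 8.2]
tool_rot: [3.038, -0.0, 0.017]
force: [0.6, -0.4, 0.0]
width: 25.5
```

>>> {"api": "arm_command", "payload": {
  "rows": [
    [[0, 0, 0.4, 0, 0, 0], [0, 0, 0.4, 0, 0, 0], [0, 0, 0.4, 0, 0, 0], [0, 0, 0.4, 0, 0, 0], [0, 0, 0.4, 0, 0, 0], [0, 0, 0.4, 0, 0, 0]]
  ],
  "claw": 0.25
}}

```text
clock: 7.22
eef_pos: [609.8, -31.6, 7.2]
tool_rot: [3.038, 0.001, 0.018]
force: [0.3, 0.5, -0.7]
width: 53.2
```

```bash
python3 to.py 610.4 -31.6 120 1 174 435.5 174 120 -8 180
```

```text
t 7.22 pos [609.8 -31.6   7.2] yaw [174.   0.   1.] F [ 0.3  0.5 -0.7] w 53.2 q [-0.07  0.88  0.02  1.78  0.18  0.5  -0.2 ]
-> (610.4, -31.6, 120.0, 1.0, 174.0) shift [   0.5   11.8 -112.1] rotvec [-0.  0.  0.]
-> (435.5, 174.0, 120.0, -8.0, 180.0) shift [-170.8 -195.8 -133.7] rotvec [ 6.  -0.4  9. ]
```

>>> {"api": "arm_command", "payload": {
  "rows": [
    [[0.2, 2, -20, 0, 0, 0], [0.4, 5, -50, 0, 0, 0], [0.5, 8.5, -82, 0, 0, 0], [0.5, 11.8, -112, 0, 0, 0], [-171, -196, -134, 6, -0.4, 9], [-171, -196, -134, 6, -0.4, 9], [-171, -196, -134, 6, -0.4, 9], [-171, -196, -134, 6, -0.4, 9], [-171, -196, -134, 6, -0.4, 9], [-171, -196, -134, 6, -0.4, 9], [-171, -196, -134, 6, -0.4, 9], [-171, -196, -134, 6, -0.4, 9], [-171, -196, -134, 6, -0.4, 9], [-171, -196, -134, 6, -0.4, 9], [-171, -196, -134, 6, -0.4, 9]]
  ],
  "claw": 1
}}

```text
clock: 8.47
eef_pos: [436.5, 173.1, 120.4]
tool_rot: [-3.141, -0.001, -0.142]
force: [-0.8, -0.4, 0.5]
width: 85.5
```

```bash
python3 to.py 435.5 174 40 -8 180; python3 - <<'E'
from h import *
d=grab("scene",4); crop(d,230,110,390,235,4.8,"pics/a5.png")
d=grab("top",4); crop(d,140,130,300,290,3.7,"pics/a6.png")
E
```

```text
t 8.47 pos [436.5 173.1 120.4] yaw [-1.8e+02 -1.0e-01 -8.1e+00] F [-0.8 -0.4  0.5] w 85.5 q [-0.43  0.56 -0.    2.12  0.    0.47 -0.58]
-> (435.5, 174.0, 40.0, -8.0, 180.0) shift [-1.2 -0.8 80.4] rotvec [-0.  -0.1 -0.1]
```

View pics/a5.png

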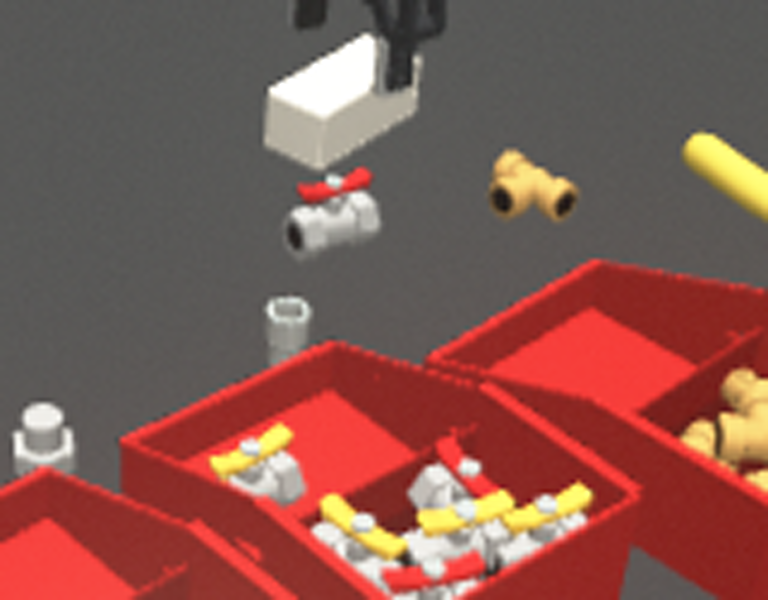

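View pics/a6.png

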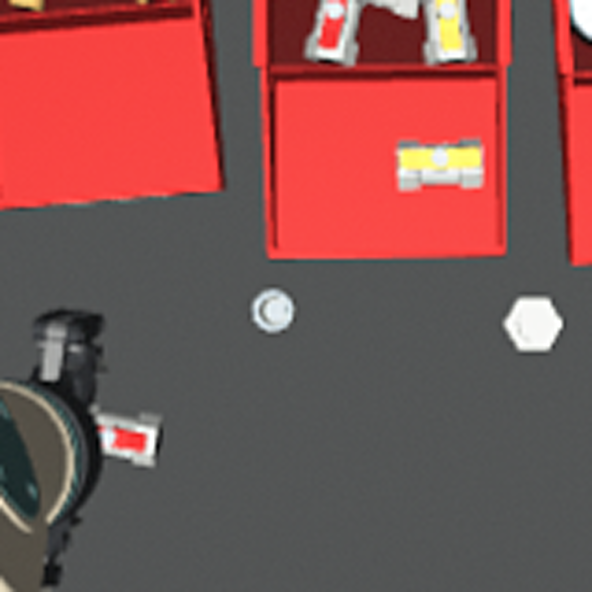

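>>> {"api": "arm_command", "payload": {
  "rows": [
    [[-0.2, -0.3, 25, 0, 0, 0], [-0.5, -0.6, 55, 0, 0, 0], [-0.8, -0.8, 80, 0, 0, 0], [-0.8, -0.8, 100, 0, 0, 0], [-0.8, -0.8, 112, 0, 0, 0], [-0.8, -0.8, 116.5, 0, 0, 0], [-0.8, -0.8, 116.5, 0, 0, 0], [-0.8, -0.8, 116.5, 0, 0, 0]]
  ]
}}

```text
clock: 9.23
eef_pos: [434.9, 174.0, 2.8]
tool_rot: [-3.141, 0.001, -0.142]
force: [0.5, -0.0, 0.1]
width: 85.5
```

```bash
python3 to.py 435.5 174 4 -8 180
```

```text
t 9.23 pos [434.9 174.    2.8] yaw [-1.8e+02  1.0e-01 -8.1e+00] F [ 0.5 -0.   0.1] w 85.5 q [-0.31  0.8  -0.19  2.16  0.62  0.23 -1.19]
-> (435.5, 174.0, 4.0, -8.0, 180.0) shift [ 0.6 -0.1 -1.2] rotvec [-0.   0.1 -0.1]
```

Level here; raise by 1 mm and close.

>>> {"api": "arm_command", "payload": {
  "rows": [
    [[0.3, 0, -1.2, 0, 0, 0], [0.3, 0, -1.2, 0, 0, 0], [0.3, 0, -1.2, 0, 0, 0], [0.3, 0, -1.2, 0, 0, 0], [0.3, 0, -1.2, 0, 0, 0], [0.3, 0, -1.2, 0, 0, 0], [0.3, 0, -1.2, 0, 0, 0], [0.3, 0, -1.2, 0, 0, 0], [0.3, 0, -1.2, 0, 0, 0], [0.3, 0, -1.2, 0, 0, 0]]
  ],
  "claw": -1
}}

```text
clock: 10.07
eef_pos: [435.2, 175.2, 5.6]
tool_rot: [-3.141, -0.001, -0.14]
force: [0.1, -0.5, 5.1]
width: 25.0
```

```bash
python3 to.py 435.5 174 110 -8 180 608.5 35 110 1 180
```

```text
t 10.07 pos [435.2 175.2   5.6] yaw [-1.8e+02 -1.0e-01 -8.0e+00] F [ 0.1 -0.5  5.1] w 25.0 q [-0.31  0.79 -0.19  2.16  0.62  0.24 -1.19]
-> (435.5, 174.0, 110.0, -8.0, 180.0) shift [   0.6    1.1 -104.4] rotvec [-0.  -0.1  0. ]
-> (608.5, 35.0, 110.0, 1.0, 180.0) shift [ 191.2  114.7 -104.2] rotvec [-0.  -0.1 -9. ]
```

>>> {"api": "arm_command", "payload": {
  "rows": [
    [[0, 0, -14, 0, 0, 0], [0, 0, -40, 0, 0, 0], [0, 0, -72, 0, 0, 0], [0, 0, -104, 0, 0, 0], [30, 18, -104, 0, 0, -2], [61, 37, -104, 0, 0, -4], [92, 55, -104, 0, 0, -6], [122, 73, -104, 0, 0, -8], [152, 91, -104, 0, 0, -9], [178, 107, -104, 0, 0, -9], [191, 114.7, -104, 0, 0, -9], [191, 114.7, -104, 0, 0, -9], [191, 114.7, -104, 0, 0, -9], [191, 114.7, -104, 0, 0, -9]]
  ]
}}

```text
clock: 11.23
eef_pos: [606.7, 36.1, 108.6]
tool_rot: [-3.14, 0.001, 0.019]
force: [-0.2, 0.7, -2.0]
width: 24.7
```

```bash
python3 to.py 608.5 35 13 1 180; python3 - <<'E'
from h import *
d=grab("scene",5); crop(d,250,90,390,210,5,"pics/a7.png")
E
```

```text
t 11.23 pos [606.7  36.1 108.6] yaw [-1.799e+02  1.000e-01  1.100e+00] F [-0.2  0.7 -2. ] w 24.7 q [ 0.21  0.77 -0.52  1.74  0.51  0.78 -0.54]
-> (608.5, 35.0, 13.0, 1.0, 180.0) shift [ 1.9  1.3 95.6] rotvec [-0.1  0.1  0.1]
```

View pics/a7.png

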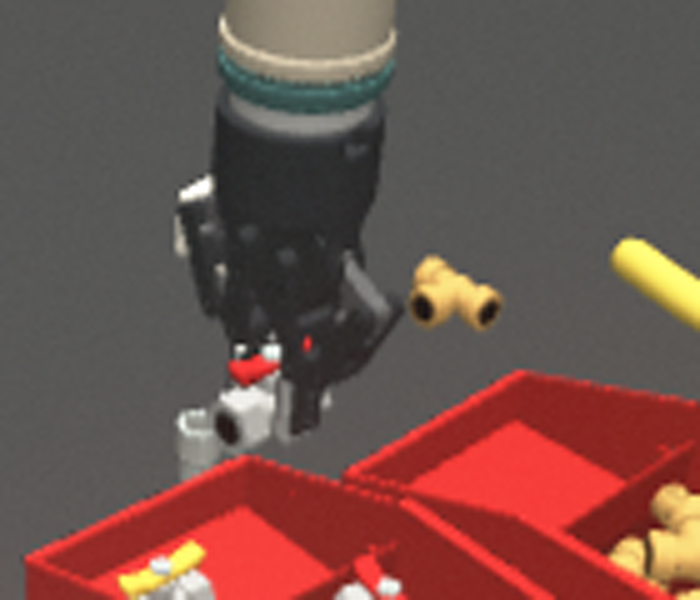

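>>> {"api": "arm_command", "payload": {
  "rows": [
    [[0.7, 0.4, 25, 0, 0, 0], [1.4, 0.8, 52, 0, 0, 0], [1.5, 1, 75, 0, 0, 0], [1.5, 1, 88, 0, 0, 0], [1.5, 1, 94, 0, 0, 0], [1.5, 1, 95.5, 0, 0, 0], [1.5, 1, 95.5, 0, 0, 0], [1.5, 1, 95.5, 0, 0, 0]]
  ]
}}

```text
clock: 11.95
eef_pos: [610.6, 34.6, 14.7]
tool_rot: [-3.14, -0.003, 0.018]
force: [0.0, -0.2, -1.9]
width: 24.8
```

```bash
python3 to.py 608.5 35 9.5 1 180
```

```text
t 11.95 pos [610.6  34.6  14.7] yaw [-1.799e+02 -1.000e-01  1.000e+00] F [ 0.  -0.2 -1.9] w 24.8 q [ 0.16  0.9  -0.43  1.76  0.61  0.61 -0.62]
-> (608.5, 35.0, 9.5, 1.0, 180.0) shift [-2.1 -0.5  5.2] rotvec [-0.1 -0.1  0. ]
```

>>> {"api": "arm_command", "payload": {
  "rows": [
    [[-0.5, 0, 2, 0, 0, 0], [-1, 0, 3.5, 0, 0, 0], [-1, 0, 5, 0, 0, 0], [-1, 0, 5, 0, 0, 0], [-1, 0, 5, 0, 0, 0]]
  ]
}}

```text
clock: 12.37
eef_pos: [609.2, 34.1, 9.7]
tool_rot: [-3.141, -0.002, 0.017]
force: [-1.5, 0.0, 5.3]
width: 24.9
```

>>> {"api": "arm_command", "payload": {
  "rows": [
    [[0, 0, 0, 0, 0, 0], [0, 0, 0, 0, 0, 0], [0, 0, 0, 0, 0, 0], [0, 0, 0, 0, 0, 0], [0, 0, 0, 0, 0, 0], [0, 0, 0, 0, 0, 0]]
  ],
  "claw": 0.25
}}

```text
clock: 12.87
eef_pos: [608.7, 34.0, 8.4]
tool_rot: [-3.141, -0.0, 0.017]
force: [1.0, 0.6, 0.8]
width: 53.4
```

```bash
python3 to.py 609 34 125 1 180 475.3 305 125 2 180
```

```text
t 12.87 pos [608.7  34.    8.4] yaw [-180.   -0.    1.] F [1.  0.6 0.8] w 53.4 q [ 0.16  0.91 -0.42  1.77  0.61  0.6  -0.62]
-> (609.0, 34.0, 125.0, 1.0, 180.0) shift [   0.4   -0.  -116.6] rotvec [-0. -0. -0.]
-> (475.3, 305.0, 125.0, 2.0, 180.0) shift [-128.6 -273.3 -116.4] rotvec [-0. -0. -1.]
```

>>> {"api": "arm_command", "payload": {
  "rows": [
    [[0, 0, -20, 0, 0, 0], [0, 0, -52, 0, 0, 0], [0, 0, -85, 0, 0, 0], [0, 0, -117, 0, 0, 0], [-128.6, -276, -117, 0, 0, -1], [-128.6, -276, -117, 0, 0, -1], [-128.6, -276, -117, 0, 0, -1], [-128.6, -276, -117, 0, 0, -1], [-128.6, -276, -117, 0, 0, -1], [-128.6, -276, -117, 0, 0, -1], [-128.6, -276, -117, 0, 0, -1], [-128.6, -276, -117, 0, 0, -1], [-128.6, -276, -117, 0, 0, -1], [-128.6, -276, -117, 0, 0, -1], [-128.6, -276, -117, 0, 0, -1], [-128.6, -276, -117, 0, 0, -1]]
  ],
  "claw": 1
}}

```text
clock: 14.2
eef_pos: [476.5, 305.4, 125.4]
tool_rot: [3.141, -0.001, 0.032]
force: [-0.7, -0.8, -0.5]
width: 85.5
```

```bash
python3 to.py 475.3 308 4 2 180; python3 - <<'E'
from h import *
d=grab("scene",6); crop(d,230,110,390,235,4.8,"pics/a8.png")
E
```

```text
t 14.2 pos [476.5 305.4 125.4] yaw [180.   -0.    1.8] F [-0.7 -0.8 -0.5] w 85.5 q [-0.3   0.69 -0.5   1.85  0.48  0.73 -1.04]
-> (475.3, 308.0, 4.0, 2.0, 180.0) shift [ -1.2  -2.8 121.4] rotvec [ 0.  -0.  -0.2]
```

View pics/a8.png

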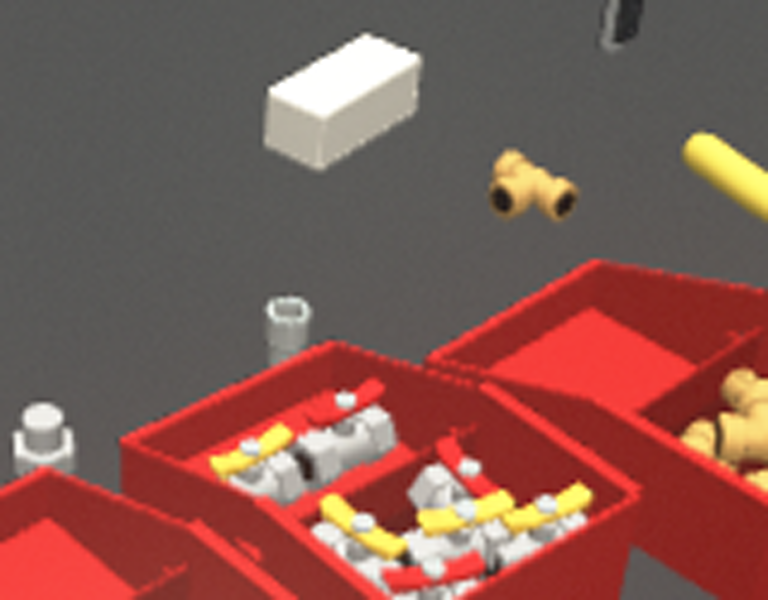

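>>> {"api": "arm_command", "payload": {
  "rows": [
    [[-0.3, -0.5, 25, 0, 0, 0], [-0.6, -1, 55, 0, 0, 0], [-1, -2, 85, 0, 0, 0], [-1, -2.5, 108, 0, 0, 0], [-1, -2.5, 119, 0, 0, 0], [-1, -2.5, 122.5, 0, 0, 0], [-1, -2.5, 122.5, 0, 0, 0], [-1, -2.5, 122.5, 0, 0, 0]]
  ]
}}

```text
clock: 14.92
eef_pos: [475.1, 310.4, 4.1]
tool_rot: [-3.14, -0.002, 0.034]
force: [0.2, -0.8, 0.2]
width: 85.4
```

```bash
python3 to.py 475.3 308 2 2 180; python3 - <<'E'
from h import *
d=grab("scene",7); crop(d,290,90,390,190,6,"pics/a9.png")
E
```

```text
t 14.92 pos [475.1 310.4   4.1] yaw [-1.799e+02 -1.000e-01  1.900e+00] F [ 0.2 -0.8  0.2] w 85.4 q [-0.4   0.87 -0.36  1.89  0.61  0.49 -1.16]
-> (475.3, 308.0, 2.0, 2.0, 180.0) shift [0.1 2.4 2.1] rotvec [-0.1 -0.1 -0.1]
```

View pics/a9.png

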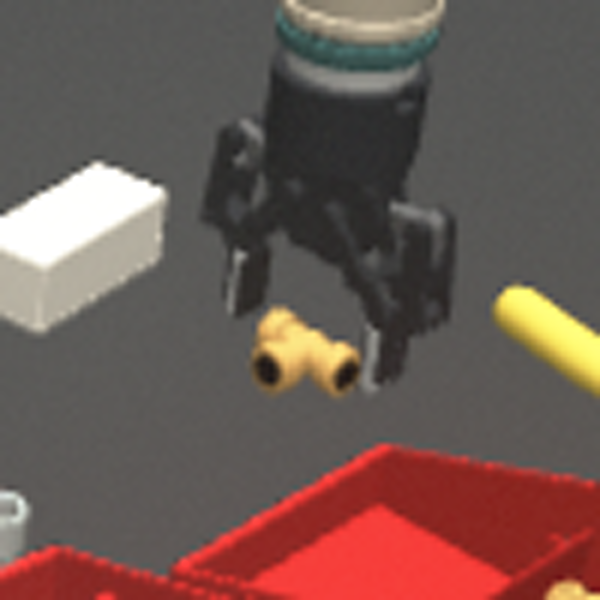

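>>> {"api": "arm_command", "payload": {
  "rows": [
    [[0, 1, 2, 0, 0, 0], [0, 1, 2, 0, 0, 0], [0, 1, 2, 0, 0, 0], [0, 1, 2, 0, 0, 0], [0, 1, 2, 0, 0, 0], [0, 1, 2, 0, 0, 0], [0, 1, 2, 0, 0, 0], [0, 1, 2, 0, 0, 0], [0, 1, 2, 0, 0, 0]]
  ],
  "claw": -1
}}

```text
clock: 15.72
eef_pos: [474.9, 309.4, 2.2]
tool_rot: [-3.14, -0.002, 0.035]
force: [-0.2, -1.7, 5.4]
width: 52.8
```

```bash
python3 to.py 475.3 309 110 2 180 644 168 110 5.7 180; python3 - <<'E'
from h import *
d=grab("scene",8); crop(d,290,90,390,190,6,"pics/b1.png")
E
```

```text
t 15.72 pos [474.9 309.4   2.2] yaw [-1.799e+02 -1.000e-01  2.000e+00] F [-0.2 -1.7  5.4] w 52.8 q [-0.4   0.87 -0.36  1.89  0.62  0.48 -1.16]
-> (475.3, 309.0, 110.0, 2.0, 180.0) shift [   0.6    0.3 -107.8] rotvec [-0.1 -0.1 -0. ]
-> (644.0, 168.0, 110.0, 5.7, 180.0) shift [ 164.3  147.  -107.6] rotvec [-0.1 -0.1 -3.7]
```

View pics/b1.png

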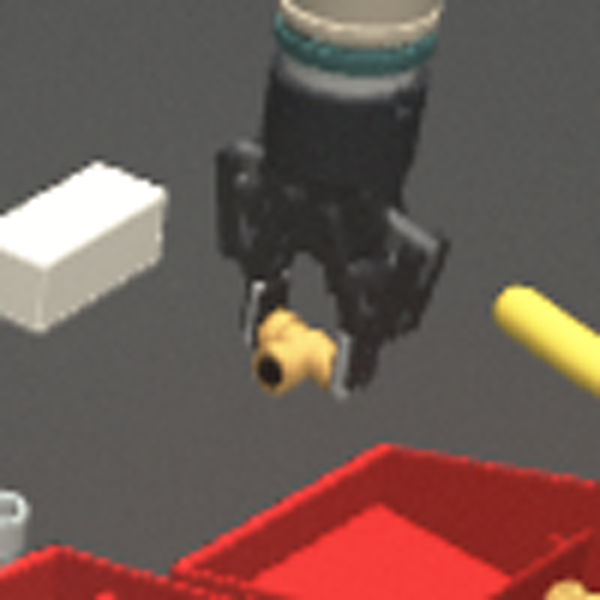

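```bash
python3 to.py 645.5 160 110 5.7 180
```

```text
t 15.77 pos [474.9 309.4   2.2] yaw [-1.799e+02 -1.000e-01  2.000e+00] F [-0.1 -1.   4.9] w 52.4 q [-0.4   0.87 -0.36  1.89  0.62  0.48 -1.16]
-> (645.5, 160.0, 110.0, 5.7, 180.0) shift [ 165.5  155.1 -107.6] rotvec [-0.1 -0.1 -3.7]
```

>>> {"api": "arm_command", "payload": {
  "rows": [
    [[0, 0, -14, 0, 0, 0], [0, 0, -40, 0, 0, 0], [0, 0, -74, 0, 0, 0], [0, 0, -107, 0, 0, 0], [24, 22, -108, 0, 0, -1], [49, 46, -108, 0, 0, -2], [74, 70, -108, 0, 0, -3], [99, 93, -108, 0, 0, -3.7], [124, 117, -108, 0, 0, -3.7], [149, 140, -108, 0, 0, -3.7], [165.5, 155, -108, 0, 0, -3.7], [165.5, 155, -108, 0, 0, -3.7], [165.5, 155, -108, 0, 0, -3.7], [165.5, 155, -108, 0, 0, -3.7]]
  ]
}}

```text
clock: 16.93
eef_pos: [644.0, 160.8, 109.0]
tool_rot: [-3.14, 0.001, 0.1]
force: [-0.1, 0.4, -2.1]
width: 52.6
```

```bash
python3 to.py 645.5 160 12 5.7 180; python3 - <<'E'
from h import *
d=grab("scene",9); crop(d,300,80,430,210,4.6,"pics/b2.png")
E
```

```text
t 16.93 pos [644.  160.8 109. ] yaw [-179.9    0.     5.7] F [-0.1  0.4 -2.1] w 52.6 q [ 0.02  0.84 -0.54  1.57  0.52  0.88 -0.61]
-> (645.5, 160.0, 12.0, 5.7, 180.0) shift [ 1.5  1.1 97. ] rotvec [-0.1  0.   0. ]
```

View pics/b2.png

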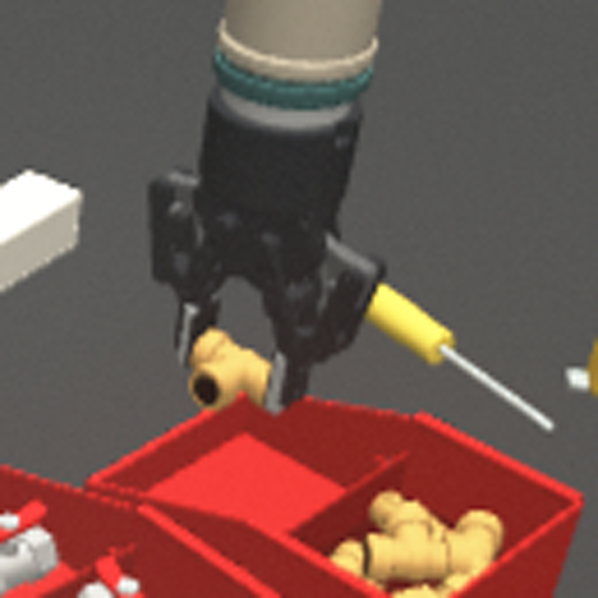

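>>> {"api": "arm_command", "payload": {
  "rows": [
    [[0.4, 0.3, 25, 0, 0, 0], [0.8, 0.6, 52, 0, 0, 0], [1, 0.7, 76, 0, 0, 0], [1, 0.7, 89, 0, 0, 0], [1, 0.7, 95, 0, 0, 0], [1, 0.7, 97, 0, 0, 0], [1, 0.7, 97, 0, 0, 0], [1, 0.7, 97, 0, 0, 0]]
  ]
}}

```text
clock: 17.65
eef_pos: [647.0, 160.3, 13.5]
tool_rot: [-3.14, -0.003, 0.1]
force: [0.7, -0.1, -1.2]
width: 53.1
```

```bash
python3 to.py 645.5 160 6.2 5.7 180
```

```text
t 17.65 pos [647.  160.3  13.5] yaw [-179.9   -0.2    5.7] F [ 0.7 -0.1 -1.2] w 53.1 q [-0.02  0.96 -0.47  1.6   0.6   0.72 -0.67]
-> (645.5, 160.0, 6.2, 5.7, 180.0) shift [-1.5  0.1  7.3] rotvec [-0.1 -0.2  0. ]
```

>>> {"api": "arm_command", "payload": {
  "rows": [
    [[-0.5, 0, 2.5, 0, 0, 0], [-1, 0, 4.5, 0, 0, 0], [-1, 0, 6, 0, 0, 0], [-1, 0, 7, 0, 0, 0], [-1, 0, 7, 0, 0, 0], [-1, 0, 7, 0, 0, 0]]
  ]
}}

```text
clock: 18.15
eef_pos: [645.3, 159.3, 6.3]
tool_rot: [-3.141, -0.001, 0.099]
force: [-2.5, -0.7, 5.5]
width: 52.7
```

>>> {"api": "arm_command", "payload": {
  "rows": [
    [[0, 0, 0, 0, 0, 0], [0, 0, 0, 0, 0, 0], [0, 0, 0, 0, 0, 0], [0, 0, 0, 0, 0, 0], [0, 0, 0, 0, 0, 0]]
  ],
  "claw": 0.5
}}

```text
clock: 18.57
eef_pos: [645.1, 159.3, 5.0]
tool_rot: [-3.141, -0.0, 0.099]
force: [0.0, -0.4, 0.2]
width: 63.9
```

```bash
python3 to.py 645 159.3 150 5.7 180 475.3 -310 150 13.5 180
```

```text
t 18.57 pos [645.1 159.3   5. ] yaw [-180.    -0.     5.7] F [ 0.  -0.4  0.2] w 63.9 q [-0.02  0.97 -0.47  1.6   0.6   0.71 -0.68]
-> (645.0, 159.3, 150.0, 5.7, 180.0) shift [-1.00e-01 -1.00e-01 -1.45e+02] rotvec [-0. -0. -0.]
-> (475.3, -310.0, 150.0, 13.5, 180.0) shift [-215.4  450.1 -145.5] rotvec [-0.  -0.  -7.8]
```

>>> {"api": "arm_command", "payload": {
  "rows": [
    [[0, 0, -15, 0, 0, 0], [0, 0, -45, 0, 0, 0], [0, 0, -80, 0, 0, 0], [0, 0, -115, 0, 0, 0], [0, 0, -145, 0, 0, 0], [-215.4, 450, -145.5, 0, 0, -7.8], [-215.4, 450, -145.5, 0, 0, -7.8], [-215.4, 450, -145.5, 0, 0, -7.8], [-215.4, 450, -145.5, 0, 0, -7.8], [-215.4, 450, -145.5, 0, 0, -7.8], [-215.4, 450, -145.5, 0, 0, -7.8], [-215.4, 450, -145.5, 0, 0, -7.8], [-215.4, 450, -145.5, 0, 0, -7.8], [-215.4, 450, -145.5, 0, 0, -7.8], [-215.4, 450, -145.5, 0, 0, -7.8], [-215.4, 450, -145.5, 0, 0, -7.8], [-215.4, 450, -145.5, 0, 0, -7.8], [-215.4, 450, -145.5, 0, 0, -7.8], [-215.4, 450, -145.5, 0, 0, -7.8], [-215.4, 450, -145.5, 0, 0, -7.8]]
  ],
  "claw": 0.5
}}

```text
clock: 20.23
eef_pos: [475.7, -309.6, 151.0]
tool_rot: [-3.141, -0.002, 0.235]
force: [-0.3, 0.5, -0.6]
width: 64.3
```

>>> {"api": "arm_command", "payload": {
  "rows": [
    [[0, 0, 0, 0, 0, 0], [0, 0, 0, 0, 0, 0], [0, 0, 0, 0, 0, 0]]
  ],
  "claw": 1
}}

```text
clock: 20.48
eef_pos: [476.2, -308.4, 150.5]
tool_rot: [-3.141, -0.001, 0.238]
force: [0.1, -1.0, -0.4]
width: 85.2
```

```bash
python3 to.py 475.3 -310 2.5 13.5 180; python3 - <<'E'
from h import *
d=grab("scene",10); crop(d,280,110,440,230,4.8,"pics/b3.png")
d=grab("top",10); crop(d,100,70,400,290,2.6,"pics/b4.png")
E
```

```text
t 20.48 pos [ 476.2 -308.4  150.5] yaw [-1.80e+02 -1.00e-01  1.37e+01] F [ 0.1 -1.  -0.4] w 85.2 q [ 0.94  0.69 -0.66  1.82  0.56  0.82  0.24]
-> (475.3, -310.0, 2.5, 13.5, 180.0) shift [ -1.4   1.4 148. ] rotvec [-0.  -0.1  0.2]
```

View pics/b3.png

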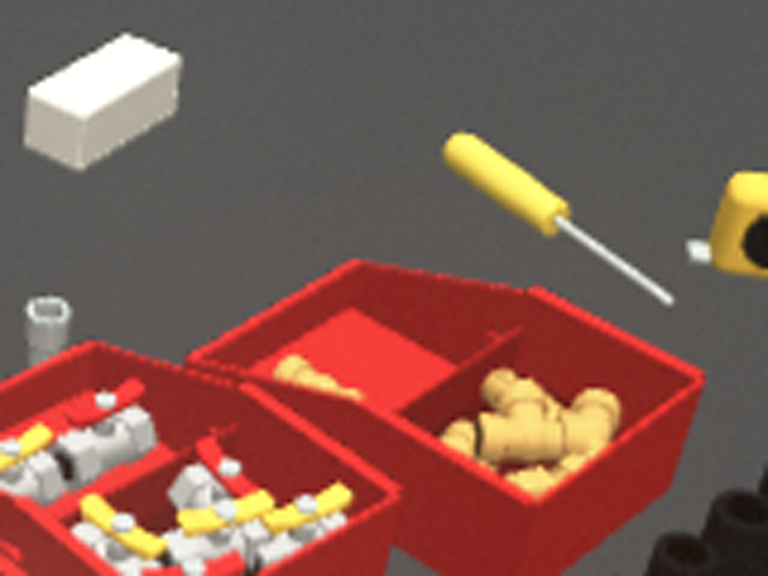

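View pics/b4.png

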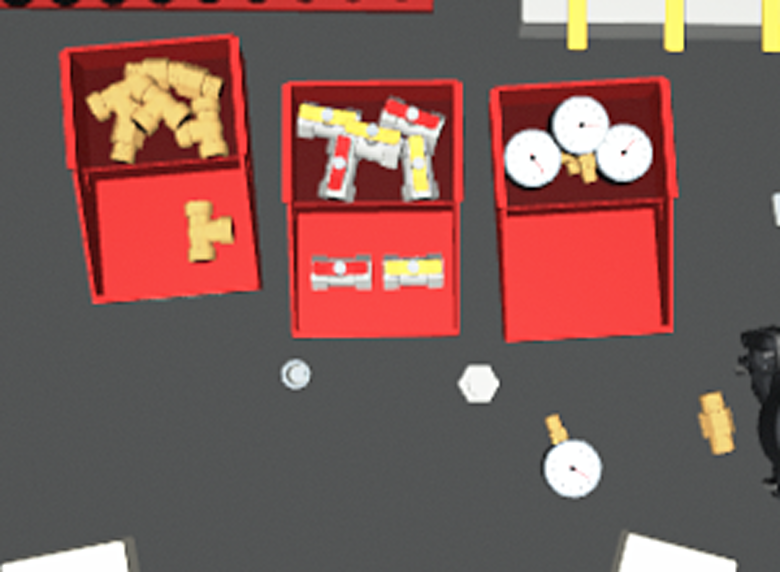

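>>> {"api": "arm_command", "payload": {
  "rows": [
    [[-0.3, 0.4, 30, 0, 0, 0], [-0.7, 0.8, 65, 0, 0, 0], [-1.2, 1.2, 100, 0, 0, 0], [-1.2, 1.2, 130, 0, 0, 0], [-1.2, 1.2, 144, 0, 0, 0], [-1.2, 1.2, 148, 0, 0, 0], [-1.2, 1.2, 148, 0, 0, 0], [-1.2, 1.2, 148, 0, 0, 0], [-1.2, 1.2, 148, 0, 0, 0]]
  ]
}}

```text
clock: 21.33
eef_pos: [475.7, -311.5, 3.5]
tool_rot: [3.141, -0.003, 0.236]
force: [0.9, 0.6, 0.5]
width: 85.2
```

```bash
python3 to.py 475.3 -310 2.5 13.5 180; python3 - <<'E'
from h import *
d=grab("scene",11); crop(d,100,160,220,280,5,"pics/b5.png")
E
```

```text
t 21.33 pos [ 475.7 -311.5    3.5] yaw [ 1.799e+02 -1.000e-01  1.350e+01] F [0.9 0.6 0.5] w 85.2 q [ 0.83  0.9  -0.48  1.89  0.76  0.54  0.07]
-> (475.3, -310.0, 2.5, 13.5, 180.0) shift [-0.1 -1.6  1. ] rotvec [ 0.1 -0.1  0. ]
```

View pics/b5.png

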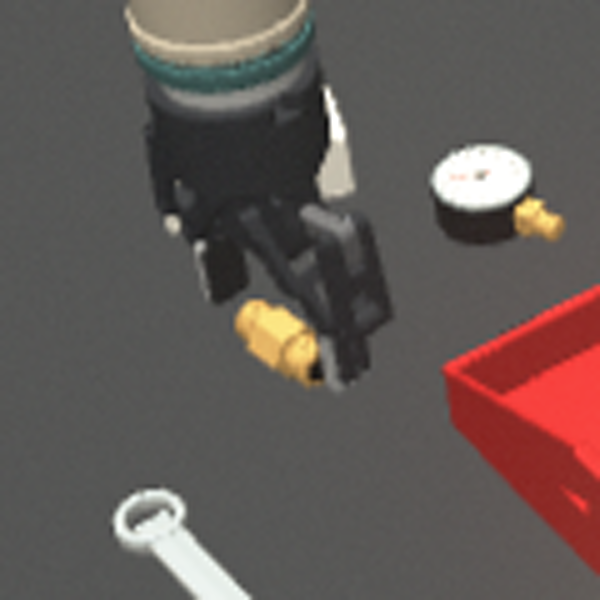

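>>> {"api": "arm_command", "payload": {
  "rows": [
    [[0, -1, 1, 0, 0, 0], [0, -1, 1, 0, 0, 0], [0, -1, 1, 0, 0, 0], [0, -1, 1, 0, 0, 0], [0, -1, 1, 0, 0, 0], [0, -1, 1, 0, 0, 0], [0, -1, 1, 0, 0, 0], [0, -1, 1, 0, 0, 0], [0, -1, 1, 0, 0, 0]]
  ],
  "claw": -1
}}

```text
clock: 22.13
eef_pos: [474.7, -310.5, 2.1]
tool_rot: [3.141, -0.001, 0.235]
force: [-1.0, 0.1, 5.9]
width: 52.7
```

```bash
python3 to.py 475.3 -310 150 13.5 180 640 219 150 5.7 180; python3 - <<'E'
from h import *
d=grab("scene",12); crop(d,100,160,220,280,5,"pics/b6.png")
E
```

```text
t 22.13 pos [ 474.7 -310.5    2.1] yaw [ 1.80e+02 -1.00e-01  1.35e+01] F [-1.   0.1  5.9] w 52.7 q [ 0.83  0.9  -0.47  1.89  0.76  0.54  0.07]
-> (475.3, -310.0, 150.0, 13.5, 180.0) shift [   0.9   -0.3 -147.9] rotvec [ 0.  -0.1 -0. ]
-> (640.0, 219.0, 150.0, 5.7, 180.0) shift [ 284.4 -476.3 -147.7] rotvec [ 0.  -0.1  7.8]
```

View pics/b6.png

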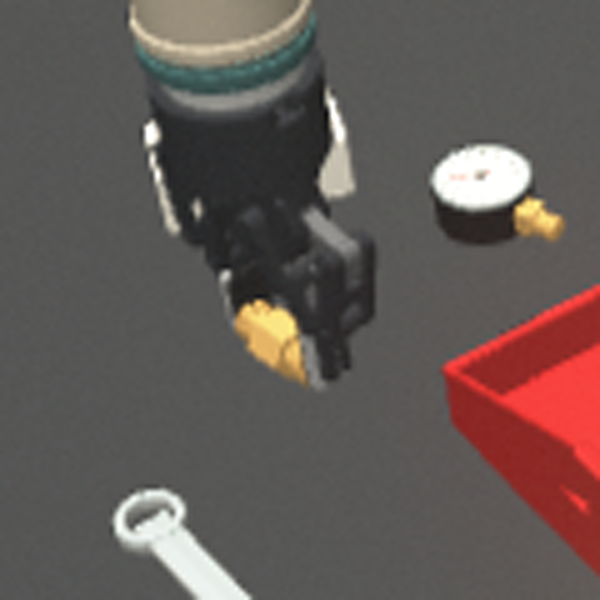

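>>> {"api": "arm_command", "payload": {
  "rows": [
    [[0, 0, -14, 0, 0, 0], [0, 0, -42, 0, 0, 0], [0, 0, -78, 0, 0, 0], [0, 0, -114, 0, 0, 0], [6, -10, -140, 0, 0, 0], [24, -40, -148, 0, 0, 0], [43, -72, -148, 0, 0, 1], [62, -104, -148, 0, 0, 2], [81, -136, -148, 0, 0, 3], [100, -168, -148, 0, 0, 4], [119, -200, -148, 0, 0, 5], [138, -232, -148, 0, 0, 6], [157, -264, -148, 0, 0, 7], [176, -296, -148, 0, 0, 7.8], [195, -328, -148, 0, 0, 7.8], [214, -360, -148, 0, 0, 7.8], [233, -391, -148, 0, 0, 7.8], [252, -422, -148, 0, 0, 7.8], [268, -449, -148, 0, 0, 7.8], [283, -475, -148, 0, 0, 7.8]]
  ]
}}

```text
clock: 23.85
eef_pos: [638.5, 219.7, 149.5]
tool_rot: [-3.141, -0.0, 0.1]
force: [-0.0, -0.1, -1.7]
width: 52.4
```

>>> {"api": "arm_command", "payload": {
  "rows": [
    [[0, 0, 0, 0, 0, 0], [0, 0, 0, 0, 0, 0], [0, 0, 0, 0, 0, 0]]
  ]
}}

```text
clock: 24.1
eef_pos: [638.1, 216.7, 149.1]
tool_rot: [3.141, 0.001, 0.1]
force: [0.2, -0.6, -0.5]
width: 52.6
```

```bash
python3 to.py 640 217 12 5.7 180; python3 - <<'E'
from h import *
d=grab("scene",13); crop(d,300,80,430,210,4.6,"pics/b7.png")
E
```

```text
t 24.1 pos [638.1 216.7 149.1] yaw [180.    0.    5.7] F [ 0.2 -0.6 -0.5] w 52.6 q [-0.06  0.81 -0.56  1.51  0.49  0.97 -0.66]
-> (640.0, 217.0, 12.0, 5.7, 180.0) shift [  2.   -0.2 137.1] rotvec [0. 0. 0.]
```

View pics/b7.png

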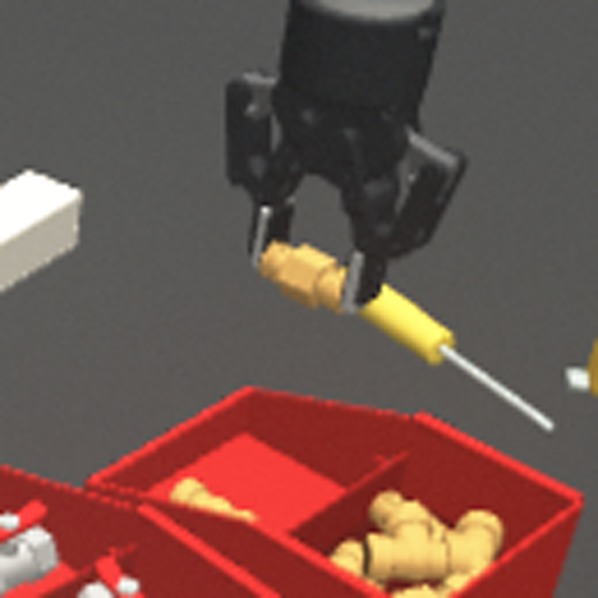

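>>> {"api": "arm_command", "payload": {
  "rows": [
    [[0.2, 0, 25, 0, 0, 0], [0.5, 0, 55, 0, 0, 0], [0.5, 0, 88, 0, 0, 0], [0.5, 0, 115, 0, 0, 0], [0.5, 0, 130, 0, 0, 0], [0.5, 0, 136, 0, 0, 0], [0.5, 0, 137, 0, 0, 0], [0.5, 0, 137, 0, 0, 0], [0.5, 0, 137, 0, 0, 0]]
  ]
}}

```text
clock: 24.9
eef_pos: [640.5, 218.2, 14.6]
tool_rot: [-3.14, -0.004, 0.099]
force: [-0.5, 0.6, -0.8]
width: 52.7
```

```bash
python3 to.py 640 217 6.2 5.7 180
```

```text
t 24.9 pos [640.5 218.2  14.6] yaw [-179.9   -0.2    5.7] F [-0.5  0.6 -0.8] w 52.7 q [-0.11  0.97 -0.48  1.57  0.59  0.74 -0.75]
-> (640.0, 217.0, 6.2, 5.7, 180.0) shift [-0.7  1.2  8.3] rotvec [-0.1 -0.2 -0. ]
```

>>> {"api": "arm_command", "payload": {
  "rows": [
    [[-0.3, 0, 3, 0, 0, 0], [-0.5, 0, 5.5, 0, 0, 0], [-0.5, 0, 7, 0, 0, 0], [-0.5, 0, 8, 0, 0, 0], [-0.5, 0, 8, 0, 0, 0], [-0.5, 0, 8, 0, 0, 0]]
  ]
}}

```text
clock: 25.4
eef_pos: [639.0, 217.7, 6.2]
tool_rot: [-3.141, -0.001, 0.099]
force: [-2.4, -0.8, 6.8]
width: 52.3
```

>>> {"api": "arm_command", "payload": {
  "rows": [
    [[0, 0, 0, 0, 0, 0], [0, 0, 0, 0, 0, 0], [0, 0, 0, 0, 0, 0], [0, 0, 0, 0, 0, 0], [0, 0, 0, 0, 0, 0]]
  ],
  "claw": 0.5
}}

```text
clock: 25.82
eef_pos: [638.6, 217.7, 4.5]
tool_rot: [-3.141, -0.0, 0.099]
force: [1.0, 0.6, -0.1]
width: 63.8
```

```bash
python3 to.py 639 217.7 150 5.7 180 433.1 -178.6 150 -68 180
```

```text
t 25.82 pos [638.6 217.7   4.5] yaw [-180.    -0.     5.7] F [ 1.   0.6 -0.1] w 63.8 q [-0.11  0.99 -0.47  1.57  0.6   0.73 -0.75]
-> (639.0, 217.7, 150.0, 5.7, 180.0) shift [ 4.000e-01 -1.000e-01 -1.455e+02] rotvec [-0. -0. -0.]
-> (433.1, -178.6, 150.0, -68.0, 180.0) shift [-243.8  373.8 -145.9] rotvec [-0.   0.  73.7]
```

>>> {"api": "arm_command", "payload": {
  "rows": [
    [[0, 0, -15, 0, 0, 0], [0, 0, -45, 0, 0, 0], [0, 0, -80, 0, 0, 0], [0, 0, -115, 0, 0, 0], [0, 0, -145, 0, 0, 0], [-244, 374, -146, 0, 0, 73.7], [-244, 374, -146, 0, 0, 73.7], [-244, 374, -146, 0, 0, 73.7], [-244, 374, -146, 0, 0, 73.7], [-244, 374, -146, 0, 0, 73.7], [-244, 374, -146, 0, 0, 73.7], [-244, 374, -146, 0, 0, 73.7], [-244, 374, -146, 0, 0, 73.7], [-244, 374, -146, 0, 0, 73.7], [-244, 374, -146, 0, 0, 73.7], [-244, 374, -146, 0, 0, 73.7], [-244, 374, -146, 0, 0, 73.7], [-244, 374, -146, 0, 0, 73.7], [-244, 374, -146, 0, 0, 73.7], [-244, 374, -146, 0, 0, 73.7]]
  ],
  "claw": 0.5
}}

```text
clock: 27.48
eef_pos: [434.1, -177.3, 150.7]
tool_rot: [-3.139, 0.001, -1.184]
force: [-0.4, 0.9, -0.6]
width: 63.8
```

>>> {"api": "arm_command", "payload": {
  "rows": [
    [[0, 0, 0, 0, 0, 0], [0, 0, 0, 0, 0, 0], [0, 0, 0, 0, 0, 0]]
  ],
  "claw": 1
}}

```text
clock: 27.73
eef_pos: [433.4, -177.9, 150.2]
tool_rot: [-3.141, 0.001, -1.185]
force: [0.1, 0.4, -1.3]
width: 85.6
```

```bash
python3 to.py 433.1 -178.6 3 -68 180
```

```text
t 27.73 pos [ 433.4 -177.9  150.2] yaw [-179.9    0.   -67.9] F [ 0.1  0.4 -1.3] w 85.6 q [ 0.52  0.51 -0.26  2.09  0.23  0.57 -1.1 ]
-> (433.1, -178.6, 3.0, -68.0, 180.0) shift [  0.6   0.7 147.2] rotvec [-0.1  0.   0.1]
```

>>> {"api": "arm_command", "payload": {
  "rows": [
    [[0.2, 0.2, 30, 0, 0, 0], [0.5, 0.5, 65, 0, 0, 0], [0.5, 0.5, 95, 0, 0, 0], [0.5, 0.5, 110, 0, 0, 0], [0.5, 0.5, 110, 0, 0, 0], [0.5, 0.5, 110, 0, 0, 0]]
  ]
}}

```text
clock: 28.23
eef_pos: [432.4, -178.7, 39.7]
tool_rot: [3.141, 0.002, -1.186]
force: [-0.2, 0.1, -0.0]
width: 85.2
```

```bash
python3 to.py 433.1 -178.6 3 -68 180; python3 - <<'E'
from h import *
d=grab("scene",14); crop(d,140,130,260,250,5,"pics/b8.png")
E
```

```text
t 28.23 pos [ 432.4 -178.7   39.7] yaw [ 1.80e+02  1.00e-01 -6.79e+01] F [-0.2  0.1 -0. ] w 85.2 q [ 0.43  0.72 -0.14  2.16  0.33  0.29 -1.18]
-> (433.1, -178.6, 3.0, -68.0, 180.0) shift [ 0.2 -0.7 36.7] rotvec [0.  0.1 0.1]
```

View pics/b8.png

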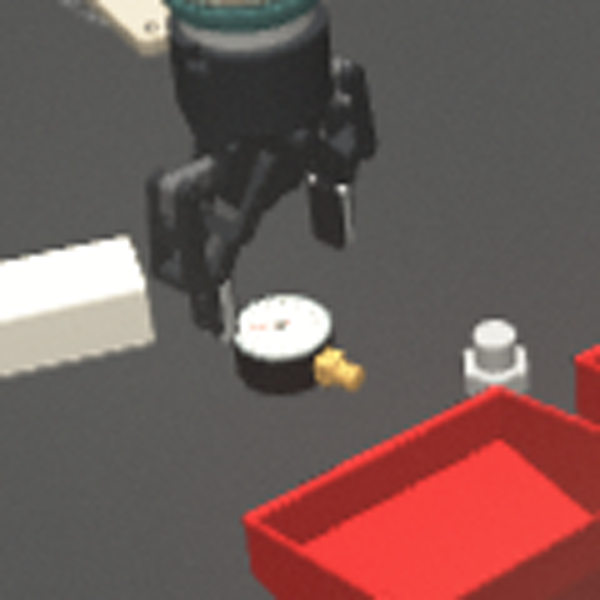

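>>> {"api": "arm_command", "payload": {
  "rows": [
    [[0, -0.3, 15, 0, 0, 0], [0.2, -0.6, 28, 0, 0, 0], [0.2, -0.6, 36.5, 0, 0, 0], [0.2, -0.6, 36.5, 0, 0, 0], [0.2, -0.6, 36.5, 0, 0, 0]]
  ]
}}

```text
clock: 28.7
eef_pos: [434.0, -179.6, 4.8]
tool_rot: [-3.139, -0.0, -1.187]
force: [-0.4, 0.6, -0.1]
width: 85.5
```

```bash
python3 to.py 433.1 -178.6 3 -68 180
```

```text
t 28.7 pos [ 434.  -179.6    4.8] yaw [-179.9   -0.   -68. ] F [-0.4  0.6 -0.1] w 85.5 q [ 0.47  0.79 -0.2   2.16  0.62  0.24 -1.47]
-> (433.1, -178.6, 3.0, -68.0, 180.0) shift [-1.3  0.5  1.8] rotvec [-0.1 -0.  -0. ]
```

>>> {"api": "arm_command", "payload": {
  "rows": [
    [[-0.8, 0.3, 0.8, 0, 0, 0], [-0.8, 0.3, 0.8, 0, 0, 0], [-0.8, 0.3, 0.8, 0, 0, 0], [-0.8, 0.3, 0.8, 0, 0, 0], [-0.8, 0.3, 0.8, 0, 0, 0], [-0.8, 0.3, 0.8, 0, 0, 0], [-0.8, 0.3, 0.8, 0, 0, 0], [-0.8, 0.3, 0.8, 0, 0, 0], [-0.8, 0.3, 0.8, 0, 0, 0]]
  ],
  "claw": -1
}}

```text
clock: 29.45
eef_pos: [433.2, -178.9, 4.1]
tool_rot: [-3.14, -0.001, -1.187]
force: [-1.0, 1.7, 10.5]
width: 50.2
```

```bash
python3 to.py 433.1 -178.6 110 -68 180 597 -189 110 -86 180;  python3 - <<'E'
from h import *
d=grab("scene",15); crop(d,140,130,260,250,5,"pics/b9.png")
E
```

```text
t 29.45 pos [ 433.2 -178.9    4.1] yaw [-1.799e+02 -1.000e-01 -6.800e+01] F [-1.   1.7 10.5] w 50.2 q [ 0.47  0.8  -0.2   2.16  0.65  0.24 -1.49]
-> (433.1, -178.6, 110.0, -68.0, 180.0) shift [  -0.2   -0.2 -105.9] rotvec [-0.1 -0.1 -0. ]
-> (597.0, -189.0, 110.0, -86.0, 180.0) shift [  70.8 -148.2 -105.6] rotvec [-0.1 -0.  18. ]
```

View pics/b9.png

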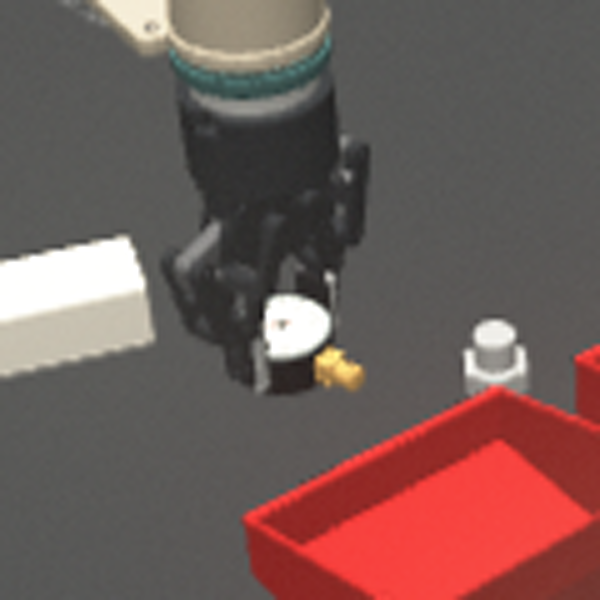

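>>> {"api": "arm_command", "payload": {
  "rows": [
    [[0, 0, -12, 0, 0, 0], [0, 0, -35, 0, 0, 0], [0, 0, -62, 0, 0, 0], [0, 0, -88, 0, 0, 0], [0, 0, -106, 0, 0, 0], [10, -21, -106, 0, 0, 3], [20, -43, -106, 0, 0, 6], [31, -66, -106, 0, 0, 9], [42, -88, -106, 0, 0, 12], [53, -111, -106, 0, 0, 15], [64, -134, -106, 0, 0, 18], [71, -149, -106, 0, 0, 18], [71, -149, -106, 0, 0, 18], [71, -149, -106, 0, 0, 18], [71, -149, -106, 0, 0, 18]]
  ]
}}

```text
clock: 30.75
eef_pos: [596.1, -188.5, 108.7]
tool_rot: [3.14, 0.001, -1.501]
force: [-0.6, 0.7, -0.2]
width: 50.5
```

```bash
python3 to.py 598 -189.5 14 -86 180;  python3 - <<'E'
from h import *
d=grab("scene",16); crop(d,180,130,320,270,4.2,"pics/d1.png")
E
```

```text
t 30.75 pos [ 596.1 -188.5  108.7] yaw [ 1.799e+02  1.000e-01 -8.600e+01] F [-0.6  0.7 -0.2] w 50.5 q [ 0.48  0.76 -0.37  1.69  0.37  0.76 -1.56]
-> (598.0, -189.5, 14.0, -86.0, 180.0) shift [ 1.2 -2.  94.7] rotvec [0.1 0.1 0. ]
```

View pics/d1.png

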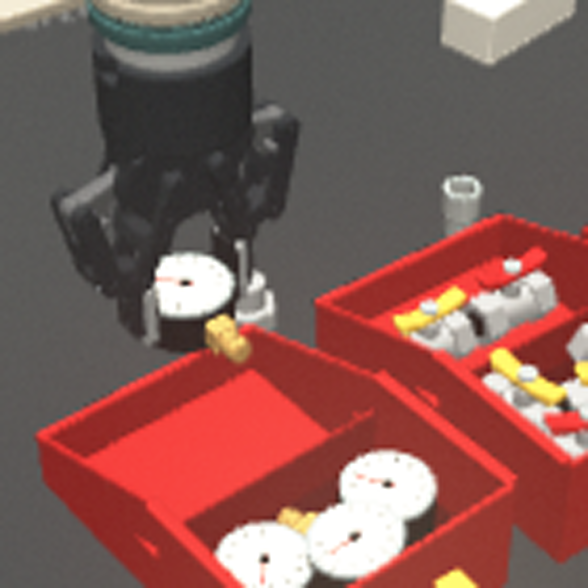

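>>> {"api": "arm_command", "payload": {
  "rows": [
    [[0.3, -0.3, 25, 0, 0, 0], [0.6, -0.6, 52, 0, 0, 0], [0.8, -0.8, 75, 0, 0, 0], [0.8, -0.8, 88, 0, 0, 0], [0.8, -0.8, 94, 0, 0, 0], [0.8, -0.8, 95, 0, 0, 0], [0.8, -0.8, 95, 0, 0, 0], [0.8, -0.8, 95, 0, 0, 0]]
  ]
}}

```text
clock: 31.47
eef_pos: [599.3, -189.6, 15.3]
tool_rot: [-3.139, 0.0, -1.501]
force: [-0.0, 0.0, -1.2]
width: 50.0
```

```bash
python3 to.py 598 -189.5 8 -86 180
```

```text
t 31.47 pos [ 599.3 -189.6   15.3] yaw [-179.8    0.   -86. ] F [-0.   0.  -1.2] w 50.0 q [ 0.44  0.9  -0.3   1.72  0.43  0.59 -1.61]
-> (598.0, -189.5, 8.0, -86.0, 180.0) shift [-0.2  1.3  7.3] rotvec [-0.2  0.  -0. ]
```

>>> {"api": "arm_command", "payload": {
  "rows": [
    [[0, 0, 2.5, 0, 0, 0], [0, 0, 4.5, 0, 0, 0], [0, 0, 6, 0, 0, 0], [0, 0, 7, 0, 0, 0], [0, 0, 7, 0, 0, 0], [0, 0, 7, 0, 0, 0]]
  ]
}}

```text
clock: 31.97
eef_pos: [598.7, -189.6, 8.2]
tool_rot: [-3.14, 0.0, -1.501]
force: [-1.8, 0.6, 7.7]
width: 50.6
```

>>> {"api": "arm_command", "payload": {
  "rows": [
    [[0, 0, 0, 0, 0, 0], [0, 0, 0, 0, 0, 0], [0, 0, 0, 0, 0, 0], [0, 0, 0, 0, 0, 0], [0, 0, 0, 0, 0, 0], [0, 0, 0, 0, 0, 0]]
  ],
  "claw": 0.7
}}

```text
clock: 32.47
eef_pos: [598.3, -189.4, 6.8]
tool_rot: [-3.141, 0.001, -1.501]
force: [0.0, 0.1, -0.4]
width: 72.6
```

>>> {"api": "arm_command", "payload": {
  "rows": [
    [[0, 0, -15, 0, 0, 0], [0, 0, -40, 0, 0, 0], [0, 0, -70, 0, 0, 0], [0, 0, -105, 0, 0, 0], [0, 0, -140, 0, 0, 0], [0, 40, -170, 0, 0, 0], [0, 80, -170, 0, 0, 0], [0, 120, -170, 0, 0, 0], [30, 150, -170, 0, 0, 0], [60, 150, -170, 0, 0, 0], [90, 150, -170, 0, 0, 0], [120, 150, -170, 0, 0, 0], [150, 150, -170, 0, 0, 0], [180, 150, -170, 0, 0, 0], [210, 150, -170, 0, 0, 0], [240, 150, -170, 0, 0, 0], [260, 150, -170, 0, 0, 0], [260, 150, -170, 0, 0, 0], [260, 150, -170, 0, 0, 0]]
  ]
}}

```text
clock: 34.05
eef_pos: [466.0, -460.2, 176.1]
tool_rot: [-3.142, 0.001, -1.503]
force: [-0.4, 0.5, -0.9]
width: 72.7
```

```bash
python3 to.py;  python3 - <<'E'
from h import *
d=grab("scene",17); crop(d,100,100,440,310,2.3,"pics/e1.png")
t=grab("top",17); crop(t,90,70,430,300,2.3,"pics/e2.png")
p=cloud(t)
for n,(x,y) in dict(vy=(610,-32),vr=(609,34),tee=(645,159),nip=(639,218),gauge=(598,-189.5),socket=(514,71)).items():
    q=p[(abs(p[...,0]-x)<32)&(abs(p[...,1]-y)<20)&(p[...,2]>8)]; print(n,len(q),q[:,2].max().round(1),np.percentile(q[:,2],90).round(1))
b=load("top",0)
for n,(u0,v0,u1,v1) in dict(socket=(205,205,224,224),spanner=(395,140,425,215)).items():
    print(n,np.abs(b["pixels"][v0:v1,u0:u1].astype(int)-t["pixels"][v0:v1,u0:u1]).mean().round(2))
E
```

```text
t 34.05 pos [ 466.  -460.2  176.1] yaw [-1.80e+02  1.00e-01 -8.61e+01] F [-0.4  0.5 -0.9] w 72.7 q [ 0.98  0.72 -0.42  1.55  0.34  0.94 -1.05]
vy 202 54.8 50.4
vr 203 53.7 50.4
tee 269 32.7 29.5
nip 229 32.6 29.0
gauge 357 35.0 32.4
socket 101 42.3 38.4
socket 1.43
spanner 1.37
```

View pics/e1.png

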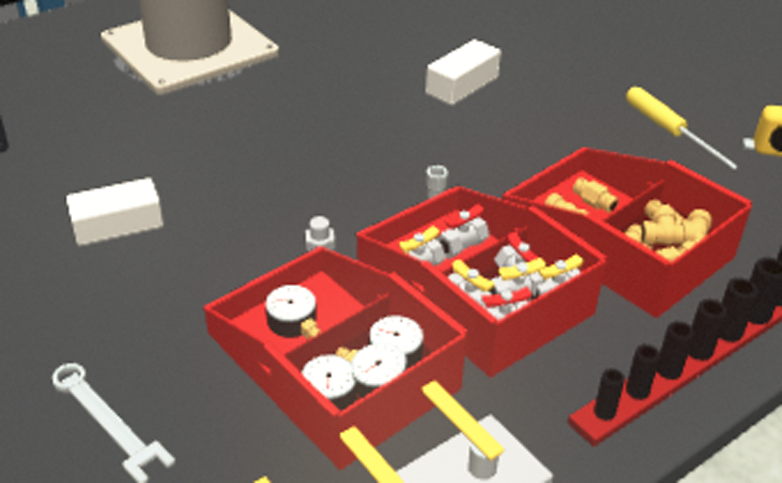

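View pics/e2.png

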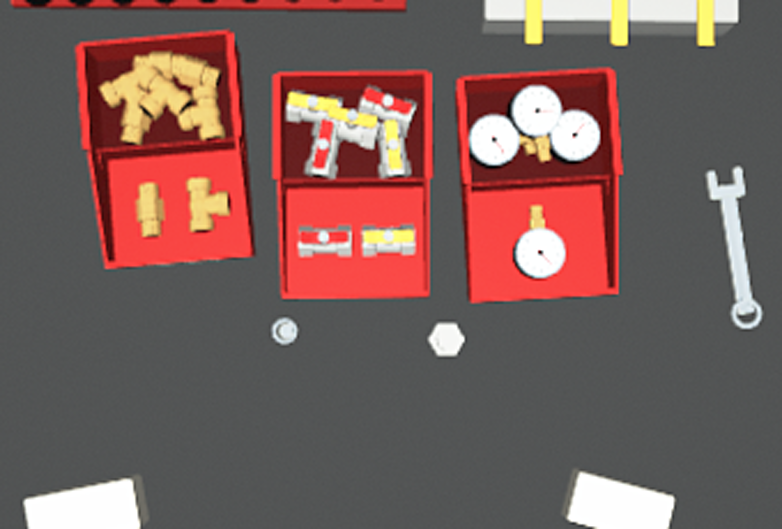

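>>> {"api": "arm_command", "payload": {
  "rows": [
    [[0, 0, 0, 0, 0, 0], [0, 0, 0, 0, 0, 0], [0, 0, 0, 0, 0, 0], [0, 0, 0, 0, 0, 0]]
  ]
}}

```text
clock: 34.48
eef_pos: [467.0, -458.8, 177.0]
tool_rot: [-3.141, 0.001, -1.5]
force: [0.4, -0.8, -0.0]
width: 72.5
```

```bash
python3 -c "
from cell import order; print(order.finish_job())"
```

```text
the job is handed in; nothing more can be done
None
```

All five fittings are in the empty front parts of their bins, and I handed the job in at about 34.5 s. I placed them in this order: yellow valve, red valve, tee, nipple, gauge. I lowered each one to the bin floor before opening the gripper.

**Last checks, from both cameras:**
- **Valves:** they lie side by side in the valve bin with their handles up.
- **Brass:** the tee and nipple lie side by side in the brass bin, apart from each other.
- **Gauge:** it lies dial up in the gauge bin.
- **Heights:** the top-camera depth matches each part lying flat on the floor, but reads up to about 2–3 mm high for the gauge and tee. I put that down to camera error.
- **Socket and spanner:** the before and after pictures show neither has moved. I also left alone an unlisted hexagonal plug near the socket.

**During the work:**
- **Forces:** the wrist force I read never went above about 11 N. I only read it at the end of each move.
- **Tilted grasp:** joint 6 reached the end of its range over the yellow valve, so I gripped that valve with the tool tilted 6°. I kept that tilt while placing it, so it stayed level.

No check failed.

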